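# Load the lock carriage, jack it down square and fit the handle

### The job

Stand every zinc lock cylinder from the green tray upright in an empty nest of the raised carriage, then jack the carriage all the way down to its stops by turning the red and blue knobs clockwise alternately, no more than about a quarter turn at a time, so that it stays level. Then push the black handle with its square bore fully down onto the square spindle, flat on the carriage, with its lever pointing straight out over the yellow-striped front, leaving the brass collar, the rod end and the screwdriver where they are.

Things in the scene. Friction and masses are not known exactly. Their poses are not given: they have to be found in the camera images.
- fixture: Grey-blue cast latch fixture fixed to the bench, base plate 150 mm (x) by 380 mm (y) by 20 mm. Origin: centre of its underside. Its -x side is the front, with a yellow stripe; the carriage's top face has a yellow stripe along the same edge. Two towers, 56 by 50 mm and 100 mm high, stand at its y = +150 mm and -150 mm and carry the knobs.
- spindle_top (a point): Centre of the top of the fixed square steel spindle, 17 mm square, sides along the fixture's x and y, top 67 mm above the bench (its topmost 3 mm are reduced to 13 mm square), 35 mm in front of the fixture's centre. It comes up through the carriage: 3 mm below the carriage top when the carriage is fully raised, 18 mm proud of it when it is down.
- jack_left (a joint): Angle of the red jack knob (fixture's +y tower), rad, 0 to 6.0; grows clockwise seen from above. 0 = that end of the carriage fully up, 6.0 = at the stop, fully down. Each rad lowers that end of the carriage by 3.5 mm: the carriage rests loose, guided at its four corners, on two round bars 200 mm apart that the screws lower. It stays where it is left (friction about 0.1 N m).
- jack_right (a joint): The same for the blue jack knob (fixture's -y tower).
- jack_left_grip (a point): Grip point of the red knob, on its vertical axis, 126 mm above the bench. The grip is an upright bar 56 mm long, 14 mm thick, from 110 to 138 mm above the bench; on top, one end carries a white mark. This frame turns with the knob: its x axis runs along the bar (towards the mark), which at joint value 0 is the fixture's x axis.
- jack_right_grip (a point): The same for the blue knob.
- carriage_top (a point): Centre of the top face of the aluminium carriage plate, 130 mm (x) by 245 mm (y), 12 mm thick, 0.8 kg, between the towers (1 to 3 mm of play), axes as the fixture's while level. 70 mm above the bench when up, 49 mm when fully down; tilts about the fixture's x when the knobs differ.
- nest0 (a point): Floor centre (on the carriage top face) of a nest: four steel leaves 14 mm high round a 33 mm square pocket. The nests lie in a row behind the spindle, 70 mm apart (fixture x +35 mm, y -70, 0, +70 mm), and move with the carriage.
- nest1 (a point): The middle nest, the same.
- nest2 (a point): The +y nest, the same.
- tray: Green enamel tray fixed on the bench, 220 mm (x) by 100 mm (y), floor 6 mm thick, rim 18 mm high, with three spring-clip pockets of 32 mm, 14 mm high, in a row along its x axis, 65 mm apart. Origin: centre of its underside.
- handle: Black bakelite interior handle, 0.2 kg, lying flat. Hub 40 mm (x) by 36 mm (y) by 34 mm high with an upright through bore 20 mm square, sides along x and y; lever 20 mm wide, 15 mm high, running along its -x to a round end. Origin: centre of the hub's underside.
- handle_bore (a point): Centre of the bore at the hub's underside (the handle's origin).
- handle_tip (a point): Round end of the lever, 122 mm from the bore along the handle's -x, 9 mm above the underside.
- collar: Brass retaining collar, 60 mm across, 22 mm high. To be left alone. Origin: centre of its underside.
- rod_end: Chromed rod end, about 125 mm long, lying. To be left alone. Origin on the bench near its middle.
- driver: Screwdriver, 190 mm long, lying. To be left alone.
- lock0: Zinc lock cylinder, 0.15 kg, 64 mm tall, standing in a tray clip (absent in some starts): barrel 28 mm across for the lower 45 mm, head 34 mm across above that. Origin: centre of its underside.
- lock1: Zinc lock cylinder, 0.15 kg, 64 mm tall, standing in a tray clip (absent in some starts): barrel 28 mm across for the lower 45 mm, head 34 mm across above that. Origin: centre of its underside.
- lock2: Zinc lock cylinder, 0.15 kg, 64 mm tall, standing in a tray clip (absent in some starts): barrel 28 mm across for the lower 45 mm, head 34 mm across above that. Origin: centre of its underside.
Not all that is in view belongs to the job. There is more than one size of the handle; the one meant has the size given above.

How it is judged (in metres and radians):
On the way, in this order (a step that is already met when the one before it is completed fails the run):
1. every lock cylinder stands in a nest of the carriage (angle between each of lock0, lock1, lock2's own z axis and vertical below 0.1 rad and ((horizontal distance between lock0 and nest0 below 0.007 m and z of lock0 in the frame of nest0 between -0.005 and 0.005 m) or (horizontal distance between lock0 and nest1 below 0.007 m and z of lock0 in the frame of nest1 between -0.005 and 0.005 m) or (horizontal distance between lock0 and nest2 below 0.007 m and z of lock0 in the frame of nest2 between -0.005 and 0.005 m)) and ((horizontal distance between lock1 and nest0 below 0.007 m and z of lock1 in the frame of nest0 between -0.005 and 0.005 m) or (horizontal distance between lock1 and nest1 below 0.007 m and z of lock1 in the frame of nest1 between -0.005 and 0.005 m) or (horizontal distance between lock1 and nest2 below 0.007 m and z of lock1 in the frame of nest2 between -0.005 and 0.005 m)) and ((horizontal distance between lock2 and nest0 below 0.007 m and z of lock2 in the frame of nest0 between -0.005 and 0.005 m) or (horizontal distance between lock2 and nest1 below 0.007 m and z of lock2 in the frame of nest1 between -0.005 and 0.005 m) or (horizontal distance between lock2 and nest2 below 0.007 m and z of lock2 in the frame of nest2 between -0.005 and 0.005 m))), for 0.2 s.
2. the carriage is down on its stops, level (value of joint each of jack_left, jack_right above 5.8 rad and angle between carriage_top's own z axis and vertical below 0.01 rad), for 0.2 s.
3. the handle is down on the spindle, lever to the front (horizontal distance between handle_bore and spindle_top below 0.005 m and z of handle_bore in the frame of carriage_top below 0.004 m and angle between handle's own z axis and vertical below 0.06 rad and x of handle_tip in the frame of fixture below -0.145 m and angle between the x axis of handle and the x axis of fixture, either way round below 0.26 rad), for 0.2 s.
At the end, for the whole second after the job is handed in: Every lock cylinder present upright in a nest (within 7 mm, 5 mm of its floor); both knobs past 5.8 rad, carriage level to 0.01 rad; handle bore within 5 mm of the spindle axis, underside within 4 mm of the carriage top, lever to the front within 0.26 rad; all at rest (all of step 1 and all of step 2 and all of step 3 and linear speed of each of lock0, lock1, lock2, handle below 0.02 m/s); the robot touches nothing.
It fails at once if the carriage goes out of level by more than 0.042 rad (one knob more than about 2.4 rad ahead of the other) (angle between carriage_top's own z axis and vertical above 0.042 rad).
It fails at once if the brass collar is moved by more than 25 mm (distance of collar from where it was at the start of the episode above 0.025 m).
It fails at once if the chromed rod end is moved by more than 25 mm (distance of rod_end from where it was at the start of the episode above 0.025 m).
It fails at once if the screwdriver is moved by more than 25 mm (distance of driver from where it was at the start of the episode above 0.025 m).
Of lock0, lock1, lock2 only 1 to 3 are there at a start; the rules pass over those that are not, and their reading is None.
At some moment in a run one of handle may be knocked a few centimetres aside while the robot is not near it.
It also fails if it takes over 210 s, if anything falls off the work surface, if the arm or the gripper's body presses on something with over 40 N, if the wrist force passes 120 N, or if a joint passes its speed limit or range.

### The arm

A 7-joint arm with a two-finger parallel gripper is mounted at the origin on the work surface. World frame = base frame: x ahead of the robot, y to its left, z up, the work surface at z = 0. Lengths are in m, angles in degrees, forces in N, time in s.
With the tool pointing down it reaches from about 0.425 to 0.875 m from the base axis. Payload 4.7 kg.
Tool frame: the origin (TCP) lies on the mounting face of the last link; the fingertips stand 182 mm ahead of it and the grasp point (between the pads) lies 164 mm ahead of it; z points along the fingers, y is the line along which they close (so a half turn about z gives the same grasp; the last joint's range is limited). The gripper opens to 87 mm and grips with 3 to 60 N. Pads are 19 mm wide; open, the fingers measure 117 mm over their backs; the gripper's body (75 mm by 190 mm) begins 51 mm behind the grasp point.
Start: joints at [-64.796, 18.392, -4.016, 83.108, 1.295, 78.541, -3.26], TCP at [0.268, 0.592, 0.405] pointing down, gripper open.
Joint ranges: [-163.93, 163.93], [-17.29, 119.83], [-79.2, 71.16], [3.27, 140.29], [-89.18, 269.18], [5.43, 117.66], [-154.24, 154.24]. Speed limits (degrees/s): [147.25, 147.25, 180, 180, 180, 180, 180].

### API

Orientations are given as [roll, pitch, yaw] about the fixed x, y, z axes, in that order (R = Rz(yaw) Ry(pitch) Rx(roll)).
In Python, from cell import env gives the robot as it stands.
- The arm moves only by the tool servo_tool, never from a script. Its argument "plan" is a list of rows, each an object with "xyz": the shift along the tool's x, y, z in cm, a list of three; "twist": the turn, a rotation vector about the tool's x, y, z in degrees, a list of three; "jaw": the closure, from 0 (fully open) to 1 (shut). In form: [{"xyz": [x, y, z], "twist": [wx, wy, wz], "jaw": jaw}, ...]. A call has 1 to 10 rows; each row is the pose to reach, as a shift and turn from the pose commanded when the call began, along the tool's axes at that moment; what a row does not reach only later rows make up. A row lasts 1/12 s, in which the tool goes at most 41.7 mm and 7.16 degrees, less where a joint would pass 70% of its speed; a pose out of reach is approached as far as the arm can. A call with a gripper value outside its range is refused whole. The fingers move at their own pace and stop on an object; "newtons" is the grip in N (left out, the last holds). Time passes only in rows, so rows that repeat a pose let the fingers close. It gives the time, the measured TCP pose, the force, the opening and the grip force at its end, in the units of the state.
- env.get_obs(): the state, without advancing time (a new reading comes with each control period).
- env.read_camera(name): name is "scene" or "side" or "wrist"; returns a dict with "img" (420x560x3 uint8, red, green, blue), "camera_matrix" (3x3 intrinsics, pixels), "R" (3x3) and "t" (3): a world point X has camera coordinates R X + t. Camera axes: x right, y down, z forward; pixel columns grow to the right and rows downward; lengths in m; the calibration is good to about 2 mm. The wrist camera is an equidistant fisheye: a pixel r from the principal point sees the ray r / f radians off the axis. A picture is of the moment at which its call begins. There is no depth.
- env.sign_off(): hands the job in; it is judged then, once.
The state is a dict: "time_s": time; "qpos": joint angles; "joint_velocities": joint speeds; "effort": joint torques, N m; "tool_pos": TCP position; "tool_rot": TCP orientation; "force": force on the tool from outside, world axes, zero at the start; "wrist_torque": the same for the moment, N m; "grip_width": finger opening in m; "grasp_force": force on a finger pad.
Only numpy, scipy, OpenCV 4.12 (cv2) and the standard library are available. Lean on these libraries where they do the work, as an engineer would, in place of code of your own. Each camera call takes 0.05 s, during which the arm holds its last target. There are 200 camera calls.

## Working session

There is one attempt and no reset: what is moved stays moved. The work goes in short steps, Python scripts to look and compute and a tool call to move; the robot and the scene stay as the last step left them, time stands still between calls to the robot, and variables do not carry over. Pictures are saved under pics/ and viewed, at most 16 in all, crops included, and the job is handed in when it is done.

Besides the shell and the picture viewer there is one more tool, called as a command line: name --argument value ..., lists and objects as JSON in quotes. servo_tool: Moves the arm, as the interface text tells. Its arguments: {"type":"object","properties":{"plan":{"type":"array","items":{"type":"object","properties":{"xyz":{"type":"array","items":{"type":"number"}},"twist":{"type":"array","items":{"type":"number"}},"jaw":{"type":"number"}}}},"newtons":{"type":"number"}},"required":["plan"]}

```bash
ls; mkdir -p pics
python3 - <<'E'
from cell import env
import cv2,numpy as np
o=env.get_obs();print({k:np.round(v,3).tolist() for k,v in o.items()})
for n in("scene","side"):
    c=env.read_camera(n);cv2.imwrite(f"pics/{n}0.png",cv2.resize(c["img"][:,:,::-1],(800,600),interpolation=cv2.INTER_CUBIC));print(n,c["camera_matrix"].tolist(),np.round(-c["R"].T@c["t"],3),np.round(c["R"],3).tolist())
E
```

```text
pics
{'time_s': 0.0, 'qpos': [-64.796, 18.441, -4.015, 83.178, 1.293, 78.54, -3.262], 'joint_velocities': [0.046, -0.048, 0.038, 0.09, -0.157, -0.02, 0.076], 'effort': [-0.0, -49.131, -0.404, -31.253, -0.064, 0.044, 0.0], 'tool_pos': [0.268, 0.592, 0.404], 'tool_rot': [-179.886, 0.004, 155.603], 'force': [0.298, -0.163, 0.274], 'wrist_torque': [-0.012, 0.055, 0.02], 'grasp_force': 0.0, 'grip_width': 0.087}
scene [[431.6667113808106, 0.0, 283.268379501963], [0.0, 431.6667113808106, 200.67870149289408], [0.0, 0.0, 1.0]] [1.468 0.573 0.936] [[-0.449, 0.893, 0.02], [0.52, 0.28, -0.807], [-0.727, -0.352, -0.59]]
side [[388.99752072879363, 0.0, 279.7153848287171], [0.0, 388.99752072879363, 213.0414235947493], [0.0, 0.0, 1.0]] [ 0.378 -0.818  0.663] [[0.994, -0.106, -0.018], [-0.071, -0.523, -0.849], [0.081, 0.846, -0.528]]
```

View pics/scene0.png

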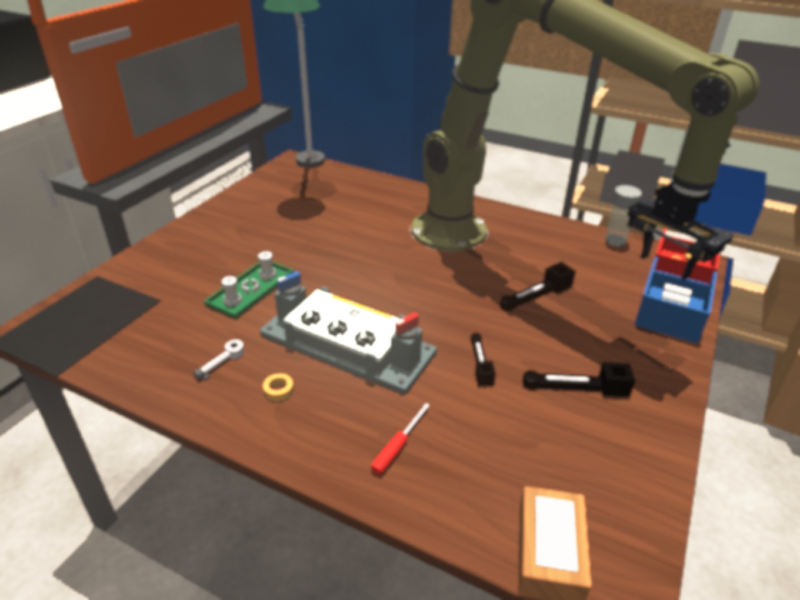

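View pics/side0.png

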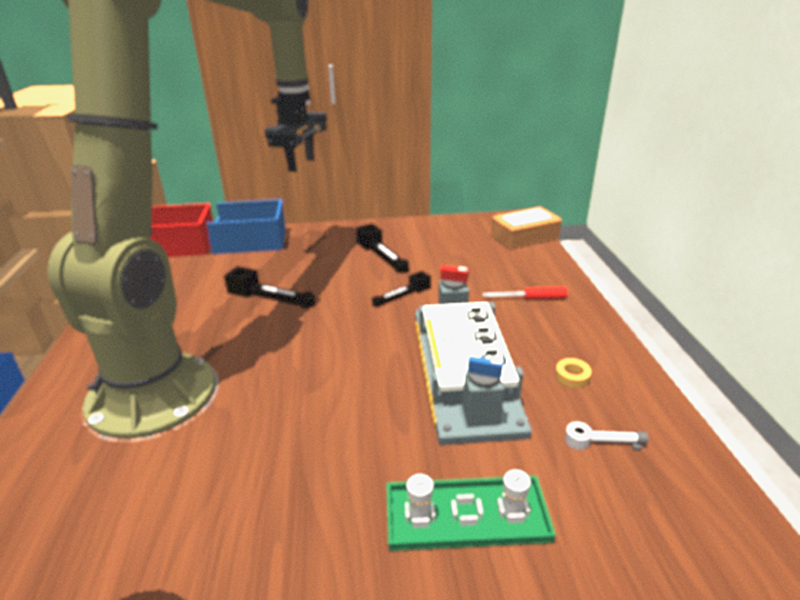

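Scene view: two locks at (230,290) and (265,262), middle tray clip empty. The fixture has its blue knob at (290,281) and red knob at (407,322).
Handle candidates (scene px): A hub (560,277), tip (508,302); B hub (485,373), tip (476,338); C hub (617,378), tip (530,380). The side view shows the same three.

```bash
cat > h.py <<'E'
from cell import env
import cv2,numpy as np
from scipy.spatial.transform import Rotation as Ro
def ray(c,u,v):
    K=c["camera_matrix"];d=np.array([(u-K[0,2])/K[0,0],(v-K[1,2])/K[1,1],1.])
    if c.get("fish"):
        r=np.hypot(d[0],d[1]);d=np.array([*(d[:2]/max(r,1e-9)*np.sin(r)),np.cos(r)])
    return -c["R"].T@c["t"],c["R"].T@d
def atz(c,u,v,z):
    o,d=ray(c,u,v);return o+d*(z-o[2])/d[2]
def proj(c,X):
    p=c["R"]@np.asarray(X,float)+c["t"];K=c["camera_matrix"]
    if c.get("fish"):
        r=np.hypot(p[0],p[1]);th=np.arctan2(r,p[2]);q=p[:2]/max(r,1e-9)*th
    else:q=p[:2]/p[2]
    return np.array([K[0,0]*q[0]+K[0,2],K[1,1]*q[1]+K[1,2]])
def cam(n):
    c=env.read_camera(n);c["fish"]=n=="wrist";return c
def tri(r1,r2):
    A=np.c_[r1[1],-r2[1]];s=np.linalg.lstsq(A,r2[0]-r1[0],rcond=None)[0]
    a=r1[0]+r1[1]*s[0];b=r2[0]+r2[1]*s[1];return (a+b)/2,np.linalg.norm(a-b)
def move(xyz,yaw):
    """print needed shift (cm) in tool axes and yaw twist for tool-down at grasp point xyz, world yaw"""
    o=env.get_obs();R=Ro.from_euler('xyz',o["tool_rot"],degrees=True)
    G=np.array([0,0,.164]);T=Ro.from_euler('xyz',[180,0,yaw],degrees=True)
    t=np.array(xyz)+[0,0,.164]
    print("xyz",np.round(R.inv().apply(t-o["tool_pos"])*100,2),"twist",np.round((R.inv()*T).as_rotvec(degrees=True),1),"now",np.round(o["tool_pos"],4),np.round(o["tool_rot"],1),"q",np.round(o["qpos"],0))
E
python3 - <<'E'
from h import *
s=cam("scene");d=cam("side");k=.7
T=lambda a,b:(lambda r:(np.round(r[0],3),round(r[1],4)))(tri(ray(s,a[0]*k,a[1]*k),ray(d,b[0]*k,b[1]*k)))
print("blue",T((289,278),(486,364)),"red",T((407,320),(454,271)))
print("lock a",T((230,282),(516,477)),"b",T((265,256),(420,482)))
Z=lambda c,a,z:np.round(atz(c,a[0]*k,a[1]*k,z),3)[:2]
print("base corners",Z(s,(263,327),.02),Z(s,(402,386),.02),Z(s,(435,347),.02),"side",Z(d,(437,436),.02),Z(d,(529,434),.02))
print("tray s",Z(s,(206,298),.018),Z(s,(236,314),.018),Z(s,(299,267),.018),"d",Z(d,(387,483),.018),Z(d,(548,478),.018),Z(d,(553,541),.018),Z(d,(389,546),.018))
for n,a,b,e,f in[("A",(560,272),(508,302),(240,276),(307,299)),("B",(485,374),(476,338),(421,280),(378,301)),("C",(617,373),(530,380),(369,233),(402,266))]:
    print(n,"hub",Z(s,a,.034),Z(d,e,.034),"tip",Z(s,b,.015),Z(d,f,.015))
S=s["img"];D=d["img"]
a=cv2.resize(S[180:290,320:460],(800,600)[:1]+(629,),interpolation=cv2.INTER_CUBIC)[:600]
cv2.imwrite("pics/h1.png",a[:,:,::-1])
E
```

```text
blue (array([ 0.572, -0.152,  0.13 ]), np.float64(0.0046)) red (array([0.58 , 0.149, 0.131]), np.float64(0.0026))
lock a (array([ 0.578, -0.322,  0.066]), np.float64(0.0007)) b (array([ 0.449, -0.316,  0.068]), np.float64(0.0016))
base corners [ 0.635 -0.189] [0.653 0.178] [0.512 0.188] side [ 0.493 -0.188] [ 0.638 -0.202]
tray s [ 0.609 -0.38 ] [ 0.624 -0.276] [ 0.391 -0.258] d [ 0.406 -0.27 ] [ 0.64  -0.289] [ 0.612 -0.39 ] [ 0.4   -0.371]
A hub [0.11 0.36] [0.114 0.368] tip [0.271 0.276] [0.272 0.272]
B hub [0.554 0.321] [0.534 0.29 ] tip [0.435 0.256] [0.431 0.242]
C hub [0.421 0.566] [0.431 0.566] tip [0.507 0.406] [0.502 0.4  ]
```

View pics/h1.png

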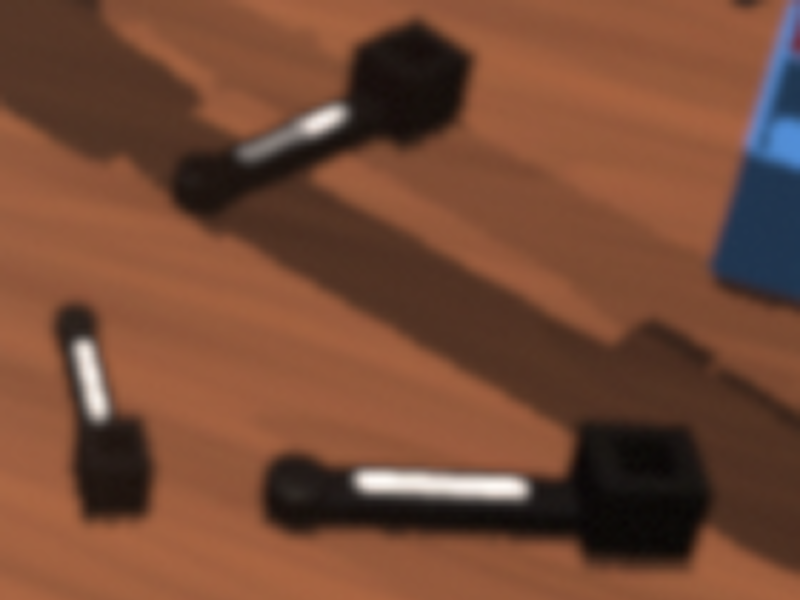

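Hub-to-tip lengths are A ≈ 0.18 m, B ≈ 0.13 m and C ≈ 0.18 m. B, at scene (485,373), is therefore the 122 mm handle, and the crop shows it is clearly the small one. Next I'll move over the fixture for a close look.

Run:
```python
from h import *
move((.54,.2,.26),120)
move((.54,.0,.26),90)
```

```text
xyz [-40.91 -24.47  -1.96] twist [-0.1  0.  35.6] now [0.2685 0.5918 0.4041] [-179.9    0.   155.6] q [-65.  18.  -4.  83.   1.  79.  -3.]
xyz [-49.17 -42.69  -1.94] twist [-0.1  0.  65.6] now [0.2685 0.5918 0.4041] [-179.9    0.   155.6] q [-65.  18.  -4.  83.   1.  79.  -3.]
```

servo_tool --plan '[{"xyz":[-36,-20,-2],"twist":[0,0,35],"jaw":0},{"xyz":[-36,-20,-2],"twist":[0,0,35],"jaw":0},{"xyz":[-36,-20,-2],"twist":[0,0,35],"jaw":0},{"xyz":[-36,-20,-2],"twist":[0,0,35],"jaw":0},{"xyz":[-36,-20,-2],"twist":[0,0,35],"jaw":0},{"xyz":[-36,-20,-2],"twist":[0,0,35],"jaw":0},{"xyz":[-36,-20,-2],"twist":[0,0,35],"jaw":0},{"xyz":[-36,-20,-2],"twist":[0,0,35],"jaw":0},{"xyz":[-36,-20,-2],"twist":[0,0,35],"jaw":0},{"xyz":[-36,-20,-2],"twist":[0,0,35],"jaw":0}]'

```text
time_s: 1.03
tool_pos: [0.5149, 0.2584, 0.425]
tool_rot: [180.0, 0.0, 120.5]
force: [0.2, 0.1, -0.4]
grip_width: 0.0873
grasp_force: 0.0
```

Run:
```python
from h import *
move((.50,.0,.30),90)
```

```text
xyz [-21.5  -14.41  -3.89] twist [ 0.   0.  30.5] now [0.5149 0.2584 0.425 ] [180.    0.  120.5] q [-42.   9.  15.  93.  -2.  79.   3.]
```

servo_tool --plan '[{"xyz":[-21.5,-14.4,-3.9],"twist":[0,0,30.5],"jaw":0},{"xyz":[-21.5,-14.4,-3.9],"twist":[0,0,30.5],"jaw":0},{"xyz":[-21.5,-14.4,-3.9],"twist":[0,0,30.5],"jaw":0},{"xyz":[-21.5,-14.4,-3.9],"twist":[0,0,30.5],"jaw":0},{"xyz":[-21.5,-14.4,-3.9],"twist":[0,0,30.5],"jaw":0},{"xyz":[-21.5,-14.4,-3.9],"twist":[0,0,30.5],"jaw":0},{"xyz":[-21.5,-14.4,-3.9],"twist":[0,0,30.5],"jaw":0},{"xyz":[-21.5,-14.4,-3.9],"twist":[0,0,30.5],"jaw":0}]'

```text
time_s: 1.7
tool_pos: [0.4989, -0.0023, 0.4649]
tool_rot: [179.9, 0.0, 89.6]
force: [0.2, 0.3, 0.5]
grip_width: 0.087
grasp_force: 0.0
```

Run:
```python
from h import *
c=cam("wrist");print(c["camera_matrix"],-c["R"].T@c["t"],c["R"])
cv2.imwrite("pics/w1.png",cv2.resize(c["img"][:,:,::-1],(800,600),interpolation=cv2.INTER_CUBIC))
move((.51,-.31,.25),90)
for p in [(.57,-.15,.138),(.58,.15,.138),(.578,-.322,.07),(.449,-.316,.07),(.61,.0,.07),(.54,0,.07)]:print(p,proj(c,p)/.7)
```

```text
[[325.1922621    0.         276.97080391]
 [  0.         325.1922621  211.76049775]
 [  0.           0.           1.        ]] [0.49979462 0.06700054 0.44404206] [[ 9.99977722e-01 -6.17409565e-03  2.53678222e-03]
 [-6.61790058e-03 -9.66618312e-01  2.56135204e-01]
 [ 8.70696890e-04 -2.56146287e-01 -9.66637637e-01]]
xyz [-31.09   1.15   5.  ] twist [ 0.1 -0.1 -0.1] now [0.4991 0.0009 0.4643] [ 1.799e+02 -1.000e-01  8.990e+01] q [-31.  -2.  27. 100.   1.  83.  -4.]
(0.57, -0.15, 0.138) [484.15305777 466.18457931]
(0.58, 0.15, 0.138) [514.15893568  63.56312107]
(0.578, -0.322, 0.07) [467.25118256 553.84382262]
(0.449, -0.316, 0.07) [350.821619   552.07370715]
(0.61, 0.0, 0.07) [526.29770238 264.67292713]
(0.54, 0, 0.07) [444.04245274 264.34092742]
```

View pics/w1.png

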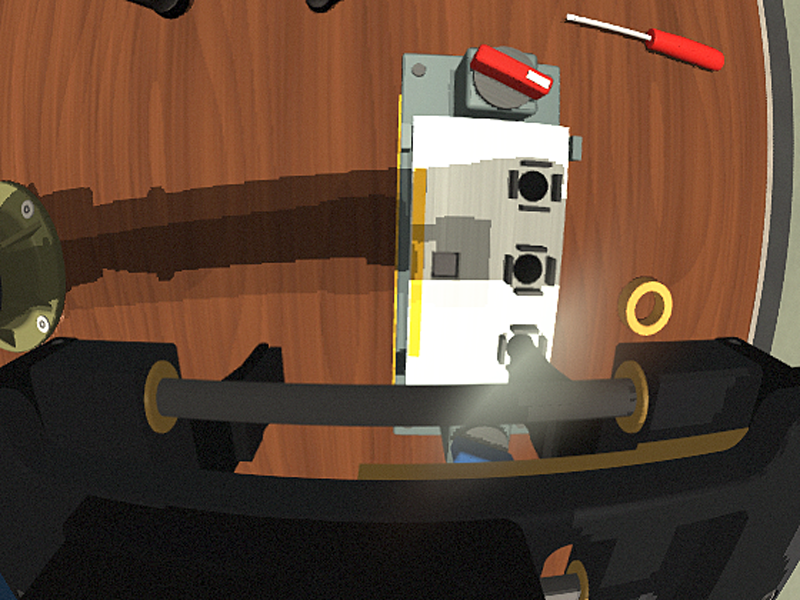

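Wrist view: nests at (534,185), (527,270) and (519,350), spindle at (445,264). The red knob's bar runs (478,57)-(547,88), so it's already turned somewhat. I'll compute the fixture pose and move over the tray.

Run:
```python
from h import *
c=cam("wrist");k=.7
Z=lambda a,z:np.round(atz(c,a[0]*k,a[1]*k,z),4)[:2]
for n,a,z in[("n2",(534,185),.07),("n1",(527,270),.07),("n0",(519,350),.07),("sp",(445,264),.067),("red",(511,72),.138),("redA",(478,57),.138),("redB",(547,88),.138),("cor++",(568,126),.07),("cor-+",(413,116),.07),("base-+",(403,54),.02)]:print(n,Z(a,z))
s=cam("scene")["img"];cv2.imwrite("pics/s2.png",cv2.resize(s[165:275,150:320],(800,518),interpolation=cv2.INTER_CUBIC)[:,:,::-1])
```

```text
n2 [0.6136 0.071 ]
n1 [ 6.104e-01 -4.000e-04]
n0 [ 0.6084 -0.0718]
sp [0.5408 0.0036]
red [0.5767 0.1475]
redA [0.5545 0.1566]
redB [0.6019 0.1384]
cor++ [0.6431 0.1225]
cor-+ [0.514  0.1242]
base-+ [0.5072 0.1906]
```

servo_tool --plan '[{"xyz":[-31,1,5],"twist":[0,0,0],"jaw":0},{"xyz":[-31,1,5],"twist":[0,0,0],"jaw":0},{"xyz":[-31,1,5],"twist":[0,0,0],"jaw":0},{"xyz":[-31,1,5],"twist":[0,0,0],"jaw":0},{"xyz":[-31,1,5],"twist":[0,0,0],"jaw":0},{"xyz":[-31,1,5],"twist":[0,0,0],"jaw":0},{"xyz":[-31,1,5],"twist":[0,0,0],"jaw":0},{"xyz":[-31,1,5],"twist":[0,0,0],"jaw":0},{"xyz":[-31,1,5],"twist":[0,0,0],"jaw":0},{"xyz":[-31,1,5],"twist":[0,0,0],"jaw":0}]'

```text
time_s: 2.68
tool_pos: [0.5106, -0.3066, 0.4124]
tool_rot: [-179.9, -0.0, 90.1]
force: [0.7, 1.5, -0.1]
grip_width: 0.087
grasp_force: 0.0
```

Run:
```python
from h import *
c=cam("wrist");cv2.imwrite("pics/w2.png",cv2.resize(c["img"][:,:,::-1],(800,600),interpolation=cv2.INTER_CUBIC))
for p in [(.57,-.15,.138),(.578,-.322,.07),(.449,-.316,.07)]:print(p,proj(c,p)/.7)
move((.51,-.31,.25),90)
```

```text
(0.57, -0.15, 0.138) [503.83790515  33.32769292]
(0.578, -0.322, 0.07) [488.92345675 302.40814967]
(0.449, -0.316, 0.07) [310.60848968 293.9183709 ]
xyz [-0.48 -0.11 -0.13] twist [-0.1 -0.1  0.2] now [ 0.5111 -0.3052  0.4127] [-1.799e+02 -1.000e-01  9.020e+01] q [ -9.  14.  44.  92. -10.  78.  37.]
```

View pics/w2.png

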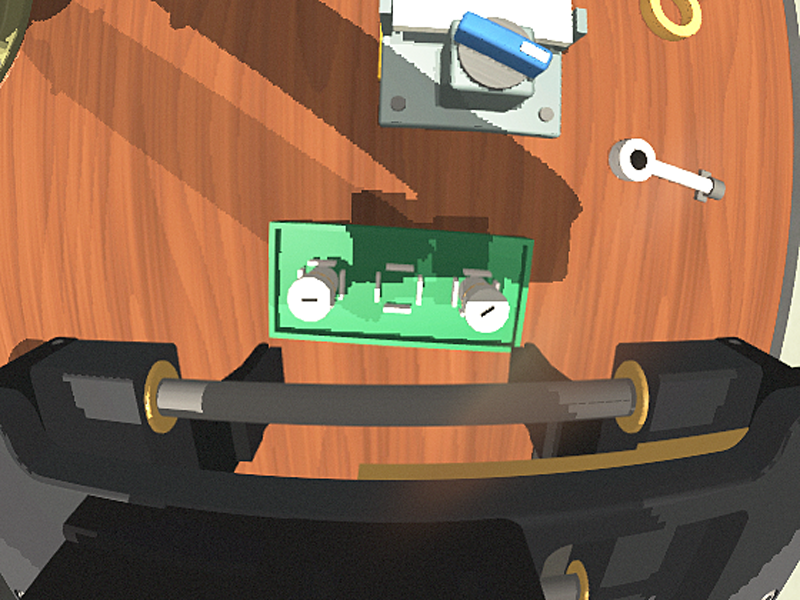

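View pics/s2.png

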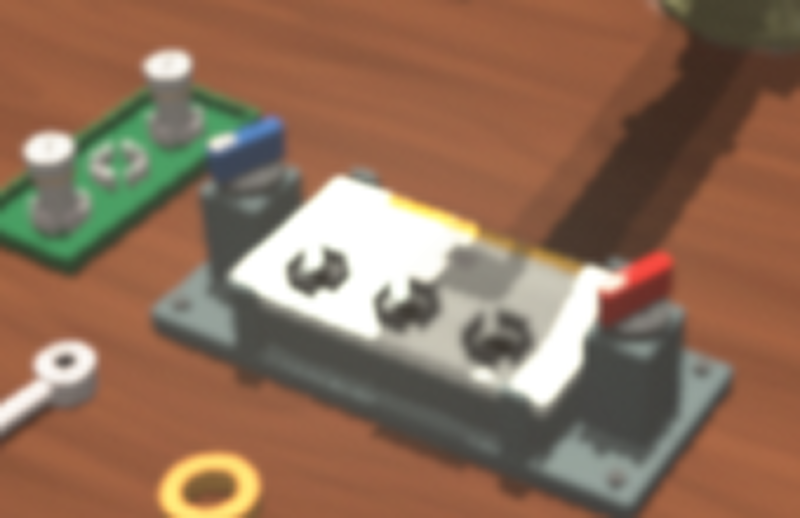

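The tray view shows lock tops at (310,298) and (487,314), and the blue bar running (463,25)-(547,65). I'll compute those positions and the blue bar angle.

Run:
```python
from h import *
c=cam("wrist");k=.7
Z=lambda a,z:np.round(atz(c,a[0]*k,a[1]*k,z),4)[:2]
A=Z((463,25),.138);B=Z((547,65),.138);print("blue",A,B,(A+B)/2,np.degrees(np.arctan2(*(B-A)[::-1])))
la=Z((310,298),.07);lb=Z((487,314),.07);print(la,lb,lb-la,"tray",[Z(p,.018) for p in((270,222),(533,240),(520,350),(270,337))])
move((*la,.062),88)
move((*lb,.062),88)
```

```text
blue [ 0.5475 -0.1448] [ 0.5954 -0.1648] [ 0.57145 -0.1548 ] -22.66231883736133
[ 0.4492 -0.3176] [ 0.578 -0.329] [ 0.1288 -0.0114] tray [array([ 0.4074, -0.2663]), array([ 0.6253, -0.28  ]), array([ 0.6209, -0.3771]), array([ 0.4017, -0.366 ])]
xyz [-1.29 -6.2  18.71] twist [-0.  -0.1  2.3] now [ 0.5113 -0.3046  0.4131] [-1.80e+02 -1.00e-01  9.03e+01] q [ -9.  14.  44.  92. -10.  78.  37.]
xyz [-2.51  6.67 18.7 ] twist [-0.  -0.1  2.3] now [ 0.5113 -0.3046  0.4131] [-1.80e+02 -1.00e-01  9.03e+01] q [ -9.  14.  44.  92. -10.  78.  37.]
```

servo_tool --plan '[{"xyz":[-1.3,-6.2,4],"twist":[0,0,2.3],"jaw":0},{"xyz":[-1.3,-6.2,4],"twist":[0,0,2.3],"jaw":0},{"xyz":[-1.3,-6.2,8],"twist":[0,0,2.3],"jaw":0},{"xyz":[-1.3,-6.2,12],"twist":[0,0,2.3],"jaw":0},{"xyz":[-1.3,-6.2,15],"twist":[0,0,2.3],"jaw":0},{"xyz":[-1.3,-6.2,17.5],"twist":[0,0,2.3],"jaw":0},{"xyz":[-1.3,-6.2,18.7],"twist":[0,0,2.3],"jaw":0},{"xyz":[-1.3,-6.2,18.7],"twist":[0,0,2.3],"jaw":0},{"xyz":[-1.3,-6.2,18.7],"twist":[0,0,2.3],"jaw":0}]'

```text
time_s: 3.53
tool_pos: [0.4488, -0.3193, 0.2273]
tool_rot: [180.0, -0.0, 87.9]
force: [-0.0, -0.6, 0.2]
grip_width: 0.087
grasp_force: 0.0
```

Run:
```python
from h import *
move((.4492,-.3176,.062),88)
d=cam("side");cv2.imwrite("pics/d3.png",cv2.resize(d["img"][290:420,230:400],(800,612),interpolation=cv2.INTER_CUBIC)[:600,:,::-1])
```

```text
xyz [0.17 0.03 0.13] twist [ 0.  -0.  -0.1] now [ 0.4488 -0.3193  0.2273] [180.   -0.   87.9] q [ -5.  19.  43. 110. -16.  57.  44.]
```

View pics/d3.png

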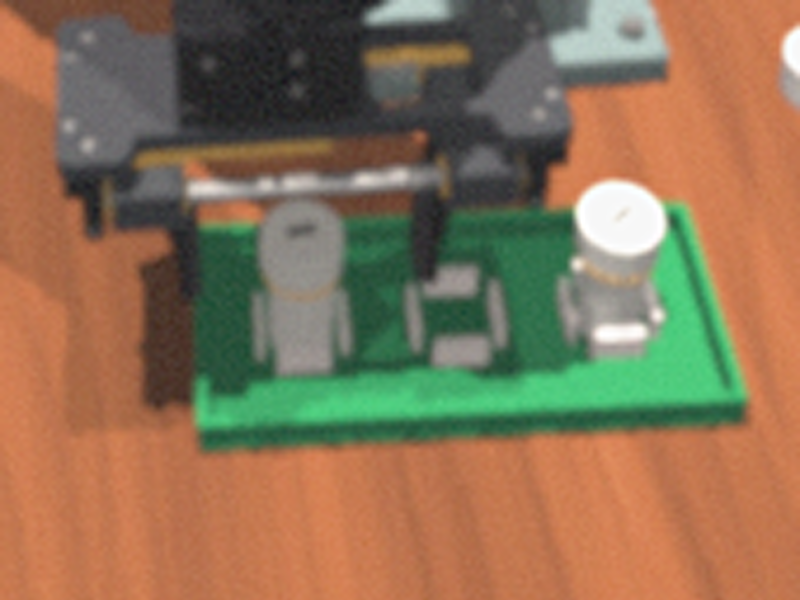

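The crop shows the near lock's head at (300,245), between the open fingers. I'll close and lift.

servo_tool --plan '[{"xyz":[0.15,0,0.1],"twist":[0,0,0],"jaw":0.7},{"xyz":[0.15,0,0.1],"twist":[0,0,0],"jaw":1},{"xyz":[0.15,0,0.1],"twist":[0,0,0],"jaw":1},{"xyz":[0.15,0,0.1],"twist":[0,0,0],"jaw":1},{"xyz":[0.15,0,0.1],"twist":[0,0,0],"jaw":1},{"xyz":[0.15,0,0.1],"twist":[0,0,0],"jaw":1},{"xyz":[0.15,0,0.1],"twist":[0,0,0],"jaw":1},{"xyz":[0.15,0,0.1],"twist":[0,0,0],"jaw":1}]' --newtons 35

```text
time_s: 4.25
tool_pos: [0.4479, -0.3189, 0.2257]
tool_rot: [-180.0, -0.0, 87.8]
force: [-0.1, 0.1, -0.6]
grip_width: 0.0417
grasp_force: 0.0
```

servo_tool --plan '[{"xyz":[0,0,-1],"twist":[0,0,0],"jaw":1},{"xyz":[0,0,-2.5],"twist":[0,0,0],"jaw":1},{"xyz":[0,0,-5],"twist":[0,0,0],"jaw":1},{"xyz":[0,0,-8],"twist":[0,0,0],"jaw":1},{"xyz":[0,0,-11],"twist":[0,0,0],"jaw":1},{"xyz":[0,0,-14],"twist":[0,0,0],"jaw":1},{"xyz":[0,0,-15],"twist":[0,0,0],"jaw":1},{"xyz":[0,0,-15],"twist":[0,0,0],"jaw":1}]'

```text
time_s: 4.92
tool_pos: [0.4484, -0.3197, 0.3788]
tool_rot: [179.7, 0.1, 87.8]
force: [-0.8, 0.5, -2.6]
grip_width: 0.033
grasp_force: 35.0
```

Run:
```python
from h import *
print(env.get_obs()["force"],env.get_obs()["grip_width"])
move((.6084,-.071,.19),88)
move((.6084,-.071,.125),88)
s=cam("side");cv2.imwrite("pics/d4.png",cv2.resize(s["img"][160:380,230:430],(545,600),interpolation=cv2.INTER_CUBIC)[:600,:,::-1])
```

```text
[-0.76254894  0.51401528 -2.59129407] 0.03296831780327397
xyz [25.47 15.02  2.53] twist [ 0.3  0.1 -0.2] now [ 0.4484 -0.3197  0.3788] [1.797e+02 1.000e-01 8.780e+01] q [ -9.   8.  46. 101.  -6.  73.  36.]
xyz [25.48 14.99  9.03] twist [ 0.3  0.1 -0.2] now [ 0.4484 -0.3197  0.3788] [1.797e+02 1.000e-01 8.780e+01] q [ -9.   8.  46. 101.  -6.  73.  36.]
```

View pics/d4.png

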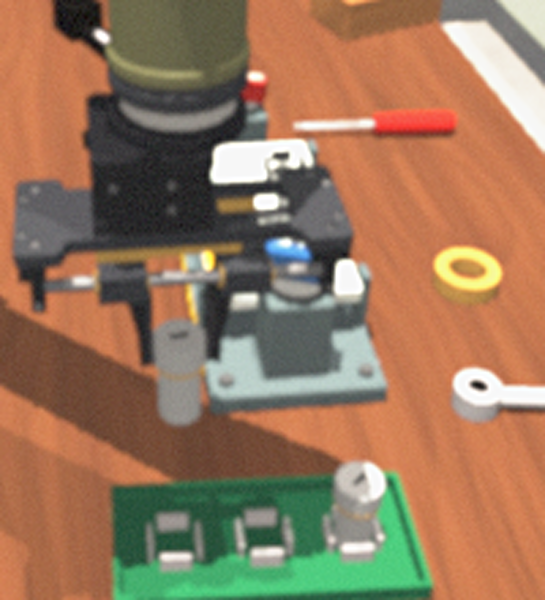

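Run:
```python
from h import *
s=cam("side")
for z in (.12,.13,.14,.15,.16):
    print(z,[np.round(proj(s,(.4484,-.319+dy,z+dz))-[230,160],1)*2.725 for dy,dz in((-.014,0),(0,.064),(-.017,.045))])
```

```text
0.12 [array([178.4875, 450.4425]), array([175.7625, 364.3325]), array([179.305, 404.935])]
0.13 [array([178.4875, 440.0875]), array([175.7625, 352.615 ]), array([179.5775, 393.49  ])]
0.14 [array([178.4875, 429.1875]), array([175.7625, 340.8975]), array([179.5775, 382.045 ])]
0.15 [array([178.76  , 418.2875]), array([175.7625, 328.9075]), array([179.5775, 370.3275])]
0.16 [array([178.76 , 407.115]), array([175.7625, 316.645 ]), array([179.5775, 358.3375])]
```

servo_tool --plan '[{"xyz":[0,0,-3],"twist":[0,0,0],"jaw":1},{"xyz":[4,2.4,-3],"twist":[0,0,0],"jaw":1},{"xyz":[7.5,4.4,-3],"twist":[0,0,0],"jaw":1},{"xyz":[11,6.5,-3],"twist":[0,0,0],"jaw":1},{"xyz":[14.5,8.6,-3],"twist":[0,0,0],"jaw":1},{"xyz":[18,10.6,-3],"twist":[0,0,0],"jaw":1},{"xyz":[21.5,12.7,-3],"twist":[0,0,0],"jaw":1},{"xyz":[24.3,14.3,-3],"twist":[0,0,0],"jaw":1},{"xyz":[25.5,15,-3],"twist":[0,0,0],"jaw":1},{"xyz":[25.5,15,-3],"twist":[0,0,0],"jaw":1}]'

```text
time_s: 5.85
tool_pos: [0.609, -0.0641, 0.4021]
tool_rot: [-179.7, -0.1, 88.2]
force: [0.1, -0.2, -2.2]
grip_width: 0.033
grasp_force: 35.0
```

servo_tool --plan '[{"xyz":[0,0,3],"twist":[0,0,0],"jaw":1},{"xyz":[0,0,6],"twist":[0,0,0],"jaw":1},{"xyz":[0,0,7.8],"twist":[0,0,0],"jaw":1},{"xyz":[0,0,7.8],"twist":[0,0,0],"jaw":1},{"xyz":[0,0,7.8],"twist":[0,0,0],"jaw":1}]'

```text
time_s: 6.27
tool_pos: [0.6064, -0.071, 0.3259]
tool_rot: [-179.7, 0.1, 87.7]
force: [0.1, -0.5, -0.7]
grip_width: 0.033
grasp_force: 35.0
```

Run:
```python
from h import *
move((.608,-.071,.136),88)
a=cam("side");b=cam("scene")
u,v=proj(a,(.608,-.071,.09)).astype(int);p,q=proj(b,(.608,-.071,.09)).astype(int);print(u,v,p,q)
f=lambda c,u,v:cv2.resize(c["img"][v-40:v+40,u-35:u+35],(400,457),interpolation=cv2.INTER_CUBIC)
cv2.imwrite("pics/n5.png",np.hstack([f(a,u,v),f(b,p,q)])[:,:,::-1])
for c,u,v in((a,u,v),(b,p,q)):print([np.round((proj(c,P)-[u-35,v-40])*5.71) for P in((.608,-.071,.069),(.608,-.071,.083),(.608,-.071,.1))])
```

```text
xyz [0.01 0.17 2.59] twist [-0.3  0.1 -0.3] now [ 0.6064 -0.071   0.3259] [-1.797e+02  1.000e-01  8.770e+01] q [-25.  19.  35.  96. -11.  69.  11.]
344 245 217 218
[array([202., 271.]), array([204., 245.]), array([207., 213.])]
[array([205., 260.]), array([203., 240.]), array([201., 216.])]
```

View pics/n5.png

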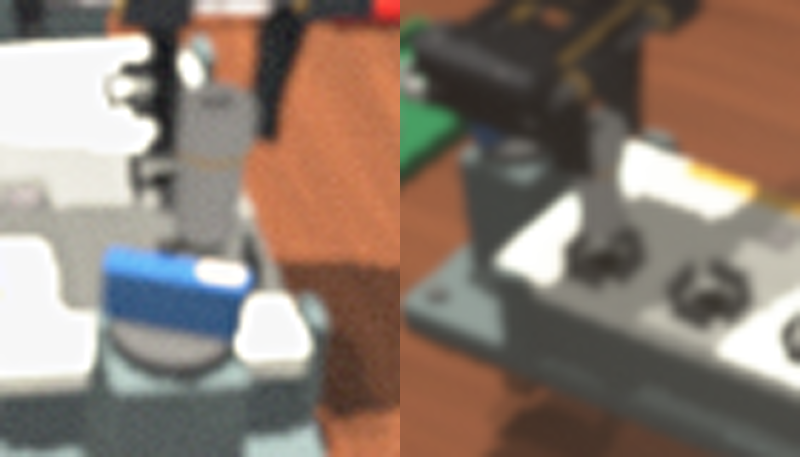

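The lock hangs over the nest in both views: side x≈207, scene x≈203, as predicted. I'll lower it gently.

servo_tool --plan '[{"xyz":[0,0.15,0.5],"twist":[0,0,0],"jaw":1},{"xyz":[0,0.15,1],"twist":[0,0,0],"jaw":1},{"xyz":[0,0.15,1.4],"twist":[0,0,0],"jaw":1},{"xyz":[0,0.15,1.8],"twist":[0,0,0],"jaw":1},{"xyz":[0,0.15,2.1],"twist":[0,0,0],"jaw":1},{"xyz":[0,0.15,2.4],"twist":[0,0,0],"jaw":1},{"xyz":[0,0.15,2.4],"twist":[0,0,0],"jaw":1}]'

```text
time_s: 6.95
tool_pos: [0.6088, -0.0697, 0.303]
tool_rot: [-179.9, 0.0, 87.8]
force: [0.2, 0.1, -0.8]
grip_width: 0.0332
grasp_force: 35.0
```

Run:
```python
from h import *
move((.608,-.071,.136),88);print(env.get_obs()["force"])
a=cam("side");b=cam("scene")
f=lambda c,u,v:cv2.resize(c["img"][v-40:v+40,u-35:u+35],(400,457),interpolation=cv2.INTER_CUBIC)
cv2.imwrite("pics/n6.png",np.hstack([f(a,344,245),f(b,217,218)])[:,:,::-1])
```

```text
xyz [-0.13 -0.08  0.3 ] twist [-0.1  0.  -0.2] now [ 0.6088 -0.0697  0.303 ] [-179.9    0.    87.8] q [-24.  20.  35.  97. -12.  67.  11.]
[ 0.16334689  0.08248349 -0.80307532]
```

View pics/n6.png

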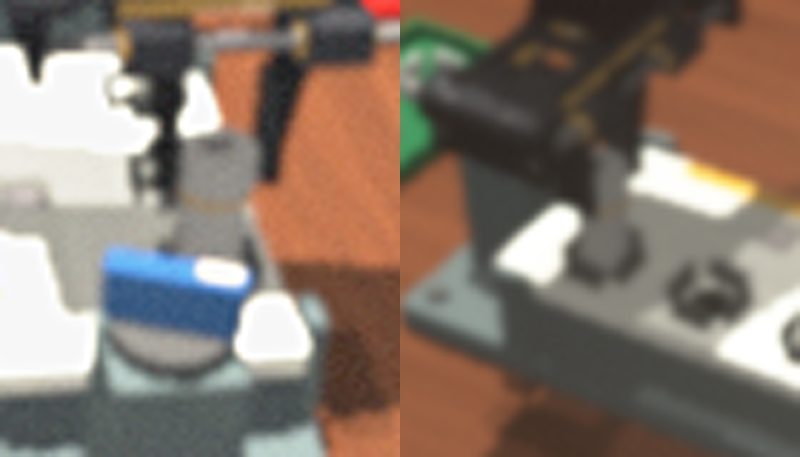

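The lock is entering the nest. I'll seat it, release and lift.

servo_tool --plan '[{"xyz":[-0.1,0,0.2],"twist":[0,0,0],"jaw":1},{"xyz":[-0.1,0,0.4],"twist":[0,0,0],"jaw":1},{"xyz":[-0.1,0,0.45],"twist":[0,0,0],"jaw":1},{"xyz":[-0.1,0,0.45],"twist":[0,0,0],"jaw":1}]'

```text
time_s: 7.38
tool_pos: [0.6091, -0.071, 0.2993]
tool_rot: [180.0, 0.0, 87.8]
force: [0.0, -0.3, -1.6]
grip_width: 0.0333
grasp_force: 35.0
```

servo_tool --plan '[{"xyz":[0,0,0],"twist":[0,0,0],"jaw":0.5},{"xyz":[0,0,0],"twist":[0,0,0],"jaw":0},{"xyz":[0,0,0],"twist":[0,0,0],"jaw":0},{"xyz":[0,0,0],"twist":[0,0,0],"jaw":0},{"xyz":[0,0,0],"twist":[0,0,0],"jaw":0},{"xyz":[0,0,-2],"twist":[0,0,0],"jaw":0},{"xyz":[0,0,-5],"twist":[0,0,0],"jaw":0},{"xyz":[0,0,-9],"twist":[0,0,0],"jaw":0},{"xyz":[0,0,-11],"twist":[0,0,0],"jaw":0}]'

```text
time_s: 8.13
tool_pos: [0.6096, -0.0713, 0.4137]
tool_rot: [179.7, -0.0, 87.8]
force: [0.2, 0.7, 1.0]
grip_width: 0.0832
grasp_force: 0.0
```

Run:
```python
from h import *
move((.5775,-.329,.20),88)
move((.5775,-.329,.062),88)
a=cam("side");u,v=344,245
f=lambda c,u,v:cv2.resize(c["img"][v-40:v+40,u-35:u+35],(400,457),interpolation=cv2.INTER_CUBIC)
cv2.imwrite("pics/n7.png",f(a,u,v)[:,:,::-1])
print([np.round((proj(a,P)-[u-35,v-40])*5.71) for P in((.608,-.071,.069+.064),(.608,-.088,.069+.045))])
```

```text
xyz [-25.88  -2.24   4.95] twist [ 0.3 -0.  -0.2] now [ 0.6096 -0.0713  0.4137] [179.7  -0.   87.8] q [-25.  15.  36.  89.  -9.  78.   9.]
xyz [-25.88  -2.31  18.75] twist [ 0.3 -0.  -0.2] now [ 0.6096 -0.0713  0.4137] [179.7  -0.   87.8] q [-25.  15.  36.  89.  -9.  78.   9.]
[array([213., 149.]), array([220., 210.])]
```

View pics/n7.png

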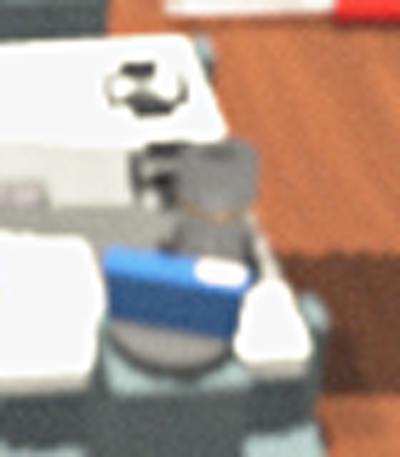

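The lock is upright and seated (top at (217,152), predicted (213,149)). Next, the second lock.

servo_tool --plan '[{"xyz":[-4,-0.4,1],"twist":[0,0,0],"jaw":0.35},{"xyz":[-8,-0.8,2],"twist":[0,0,0],"jaw":0.35},{"xyz":[-12,-1.2,3],"twist":[0,0,0],"jaw":0.35},{"xyz":[-16,-1.6,4],"twist":[0,0,0],"jaw":0.35},{"xyz":[-20,-1.9,5],"twist":[0,0,0],"jaw":0.35},{"xyz":[-23.5,-2.2,5],"twist":[0,0,0],"jaw":0.35},{"xyz":[-25.6,-2.3,5],"twist":[0,0,0],"jaw":0.35},{"xyz":[-25.9,-2.3,5],"twist":[0,0,0],"jaw":0.35},{"xyz":[-25.9,-2.3,5],"twist":[0,0,0],"jaw":0.35}]'

```text
time_s: 8.93
tool_pos: [0.5751, -0.3309, 0.3589]
tool_rot: [-180.0, 0.0, 87.6]
force: [0.4, -0.0, -0.0]
grip_width: 0.0568
grasp_force: 0.0
```

Run:
```python
from h import *
move((.5775,-.329,.062),88)
c=cam("wrist");g=c["img"].astype(int)
# bright lock top near predicted pixel
p=proj(c,(.5775,-.329,.07));print(p)
m=(g.min(2)>190).astype(np.uint8);n,l,st,ce=cv2.connectedComponentsWithStats(m)
for i in range(1,n):
    if st[i,4]>60:print(st[i],ce[i],np.round(atz(c,*ce[i],.07),4)[:2])
```

```text
xyz [ 0.21  0.24 13.29] twist [-0.   0.  -0.4] now [ 0.5751 -0.3309  0.3589] [-180.     0.    87.6] q [ -3.  25.  41.  86. -17.  75.  37.]
[279.33247139 207.33029079]
[ 295    0   47   59 1817] [323.14804623  28.57842598] [ 0.6199 -0.1783]
[551   0   9  61 248] [556.77419355  19.875     ] [ 0.8964 -0.1247]
[274   4  25  13 172] [288.38953488  11.22674419] [ 0.5919 -0.1621]
[ 396   57   85   45 1355] [431.53948339  80.77564576] [ 0.7155 -0.22  ]
[547 167  13  90 536] [555.35634328 226.84328358] [ 0.8995 -0.3647]
[144 175  21   4  80] [153.6    176.4875] [ 0.469  -0.2964]
[203 175  23   4  91] [213.87912088 176.51648352] [ 0.5235 -0.2999]
[138 182   5  22  79] [139.59493671 192.25316456] [ 0.4534 -0.3096]
[168 182   5  23  88] [169.94318182 192.75      ] [ 0.4828 -0.3118]
[196 183   4  22  85] [197.55294118 193.16470588] [ 0.508  -0.3135]
[146 207  20   5  83] [155.71084337 208.92771084] [ 0.4673 -0.3256]
[204 209  22   4  84] [214.92857143 210.42857143] [ 0.5219 -0.3294]
[543 393  17  27 236] [553.85169492 410.20338983] [ 1.092  -0.7507]
[444 412  25   8  93] [457.19354839 416.41935484] [ 0.8241 -0.6513]
```

servo_tool --plan '[{"xyz":[0.15,0.25,4],"twist":[0,0,0],"jaw":0.35},{"xyz":[0.15,0.25,8],"twist":[0,0,0],"jaw":0.35},{"xyz":[0.15,0.25,11],"twist":[0,0,0],"jaw":0.35},{"xyz":[0.15,0.25,12.8],"twist":[0,0,0],"jaw":0.35},{"xyz":[0.15,0.25,13.3],"twist":[0,0,0],"jaw":0.35},{"xyz":[0.15,0.25,13.3],"twist":[0,0,0],"jaw":0.35},{"xyz":[0.15,0.25,13.3],"twist":[0,0,0],"jaw":1},{"xyz":[0.15,0.25,13.3],"twist":[0,0,0],"jaw":1},{"xyz":[0.15,0.25,13.3],"twist":[0,0,0],"jaw":1},{"xyz":[0.15,0.25,13.3],"twist":[0,0,0],"jaw":1}]'

```text
time_s: 9.82
tool_pos: [0.5791, -0.3276, 0.2279]
tool_rot: [179.9, 0.0, 87.8]
force: [-0.8, -0.0, 0.8]
grip_width: 0.0376
grasp_force: 0.3
```

servo_tool --plan '[{"xyz":[0,0,0],"twist":[0,0,0],"jaw":1},{"xyz":[0,0,0],"twist":[0,0,0],"jaw":1},{"xyz":[0,0,0],"twist":[0,0,0],"jaw":1},{"xyz":[0,0,0],"twist":[0,0,0],"jaw":1}]'

```text
time_s: 10.15
tool_pos: [0.5788, -0.3278, 0.2275]
tool_rot: [179.9, 0.0, 87.8]
force: [-1.7, 0.9, 5.6]
grip_width: 0.0327
grasp_force: 34.8
```

servo_tool --plan '[{"xyz":[0,0,-1],"twist":[0,0,0],"jaw":1},{"xyz":[0,0,-2.5],"twist":[0,0,0],"jaw":1},{"xyz":[0,0,-5],"twist":[0,0,0],"jaw":1},{"xyz":[0,0,-8],"twist":[0,0,0],"jaw":1},{"xyz":[0,0,-12],"twist":[0,0,0],"jaw":1},{"xyz":[0,0,-15],"twist":[0,0,0],"jaw":1},{"xyz":[0,0,-17],"twist":[0,0,0],"jaw":1},{"xyz":[0,0,-17],"twist":[0,0,0],"jaw":1}]'

```text
time_s: 10.82
tool_pos: [0.5792, -0.3286, 0.4032]
tool_rot: [179.5, 0.2, 87.8]
force: [0.2, -0.6, -1.3]
grip_width: 0.0328
grasp_force: 34.9
```

Run:
```python
from h import *
move((.6104,-.0005,.233),88)
move((.6104,-.0005,.15),88)
```

```text
xyz [32.9   1.85  0.52] twist [ 0.5  0.2 -0.2] now [ 0.5792 -0.3286  0.4032] [179.5   0.2  87.8] q [ -3.  24.  41.  82. -16.  79.  36.]
xyz [32.93  1.77  8.82] twist [ 0.5  0.2 -0.2] now [ 0.5792 -0.3286  0.4032] [179.5   0.2  87.8] q [ -3.  24.  41.  82. -16.  79.  36.]
```

servo_tool --plan '[{"xyz":[4,0.2,0],"twist":[0,0,0],"jaw":1},{"xyz":[8,0.4,0],"twist":[0,0,0],"jaw":1},{"xyz":[12,0.7,0],"twist":[0,0,0],"jaw":1},{"xyz":[16,0.9,0],"twist":[0,0,0],"jaw":1},{"xyz":[20,1.1,0],"twist":[0,0,0],"jaw":1},{"xyz":[24,1.3,0],"twist":[0,0,0],"jaw":1},{"xyz":[28,1.5,0],"twist":[0,0,0],"jaw":1},{"xyz":[31.5,1.7,0],"twist":[0,0,0],"jaw":1},{"xyz":[32.9,1.8,0],"twist":[0,0,0],"jaw":1},{"xyz":[32.9,1.8,0],"twist":[0,0,0],"jaw":1}]'

```text
time_s: 11.65
tool_pos: [0.6093, 0.007, 0.3953]
tool_rot: [-179.9, -0.1, 88.3]
force: [-0.6, -0.1, -1.7]
grip_width: 0.033
grasp_force: 34.9
```

servo_tool --plan '[{"xyz":[0,0,3],"twist":[0,0,0],"jaw":1},{"xyz":[0,0,6],"twist":[0,0,0],"jaw":1},{"xyz":[0,0,8.5],"twist":[0,0,0],"jaw":1},{"xyz":[0,0,9],"twist":[0,0,0],"jaw":1},{"xyz":[0,0,9],"twist":[0,0,0],"jaw":1},{"xyz":[0,0,9],"twist":[0,0,0],"jaw":1}]'

```text
time_s: 12.15
tool_pos: [0.6094, -0.0005, 0.307]
tool_rot: [180.0, 0.0, 87.7]
force: [0.6, 0.8, -1.5]
grip_width: 0.0328
grasp_force: 34.9
```

Run:
```python
from h import *
move((.6104,-.0005,.126),88)
```

```text
xyz [0.   0.09 1.7 ] twist [ 0.   0.  -0.3] now [ 6.094e-01 -5.000e-04  3.070e-01] [180.    0.   87.7] q [-30.  19.  33.  97. -11.  67.   4.]
```

servo_tool --plan '[{"xyz":[0,0.1,0.4],"twist":[0,0,0],"jaw":1},{"xyz":[0,0.1,0.7],"twist":[0,0,0],"jaw":1},{"xyz":[0,0.1,1.0],"twist":[0,0,0],"jaw":1},{"xyz":[0,0.1,1.3],"twist":[0,0,0],"jaw":1},{"xyz":[0,0.1,1.5],"twist":[0,0,0],"jaw":1},{"xyz":[0,0.1,1.65],"twist":[0,0,0],"jaw":1},{"xyz":[0,0.1,1.65],"twist":[0,0,0],"jaw":1},{"xyz":[0,0.1,1.65],"twist":[0,0,0],"jaw":1}]'

```text
time_s: 12.82
tool_pos: [0.6106, 0.0005, 0.2901]
tool_rot: [179.9, 0.0, 87.8]
force: [1.8, -1.2, -0.6]
grip_width: 0.0332
grasp_force: 34.8
```

Run:
```python
from h import *
move((.6104,-.0005,.126),88)
print(env.get_obs()["force"])
```

```text
xyz [-0.1  -0.02  0.01] twist [ 0.1  0.  -0.2] now [6.106e-01 5.000e-04 2.901e-01] [179.9   0.   87.8] q [-30.  20.  33.  98. -12.  65.   5.]
[ 1.83149318 -1.1712406  -0.60293246]
```

servo_tool --plan '[{"xyz":[0,0,0.1],"twist":[0,0,0],"jaw":0.5},{"xyz":[0,0,0.1],"twist":[0,0,0],"jaw":0.2},{"xyz":[0,0,0.1],"twist":[0,0,0],"jaw":0.2},{"xyz":[0,0,0.1],"twist":[0,0,0],"jaw":0.2},{"xyz":[0,0,-2],"twist":[0,0,0],"jaw":0.2},{"xyz":[0,0,-5],"twist":[0,0,0],"jaw":0.2},{"xyz":[0,0,-9],"twist":[0,0,0],"jaw":0.2},{"xyz":[0,0,-12],"twist":[0,0,0],"jaw":0.2},{"xyz":[0,0,-12],"twist":[0,0,0],"jaw":0.2}]'

```text
time_s: 13.57
tool_pos: [0.6117, 0.0002, 0.417]
tool_rot: [179.4, -0.1, 87.8]
force: [0.9, -0.4, 0.1]
grip_width: 0.069
grasp_force: 0.0
```

Run:
```python
from h import *
a=cam("side");b=cam("scene")
f=lambda c,u,v:cv2.resize(c["img"][v-45:v+45,u-35:u+35],(400,514),interpolation=cv2.INTER_CUBIC)
P=(.6104,-.0005,.1)
U=[proj(c,P).astype(int) for c in(a,b)]
cv2.imwrite("pics/n8.png",np.hstack([f(a,*U[0]),f(b,*U[1])])[:,:,::-1])
for c,u in zip((a,b),U):print([np.round((proj(c,Q)-u+[35,45])*5.71) for Q in((.6104,-.0005,.133),(.608,-.071,.133))])
move((.581,.151,.20),158);move((.581,.151,.127),158)
```

```text
[array([207., 197.]), array([241., 286.])]
[array([198., 214.]), array([ 89., 173.])]
xyz [14.9  -3.53  4.72] twist [  0.2   0.  -70.2] now [0.6105 0.0007 0.4112] [ 1.798e+02 -1.000e-01  8.780e+01] q [-31.  15.  35.  90.  -9.  78.   2.]
xyz [14.9  -3.55 12.02] twist [  0.2   0.  -70.2] now [0.6105 0.0007 0.4112] [ 1.798e+02 -1.000e-01  8.780e+01] q [-31.  15.  35.  90.  -9.  78.   2.]
```

View pics/n8.png

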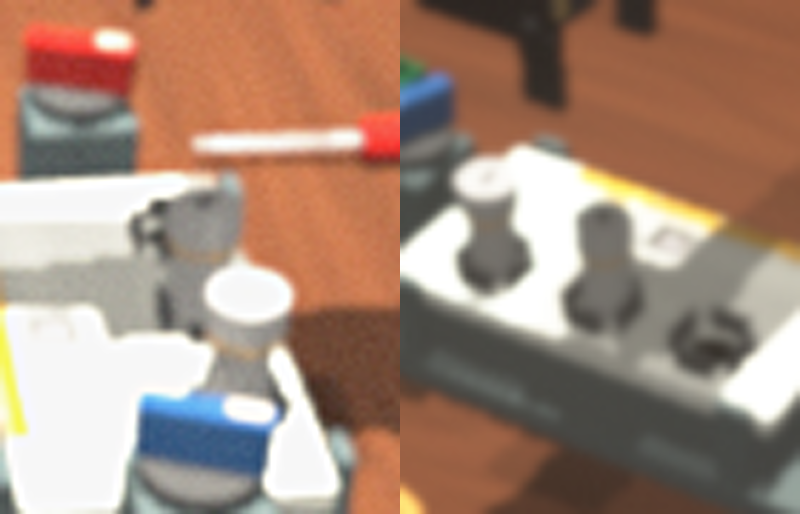

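Both locks are upright and seated (lock tops within about 1 px of prediction). Next I'll hover over the red knob and measure the bar by colour.

servo_tool --plan '[{"xyz":[2,-0.5,0],"twist":[0,0,-7],"jaw":0.4},{"xyz":[5,-1.2,0],"twist":[0,0,-14],"jaw":0.4},{"xyz":[8,-2,0],"twist":[0,0,-21],"jaw":0.4},{"xyz":[11,-2.8,0],"twist":[0,0,-28],"jaw":0.4},{"xyz":[14,-3.5,0],"twist":[0,0,-35],"jaw":0.4},{"xyz":[14.7,-3.7,0],"twist":[0,0,-42],"jaw":0.4},{"xyz":[14.7,-3.7,0],"twist":[0,0,-49],"jaw":0.4},{"xyz":[14.7,-3.7,0],"twist":[0,0,-56],"jaw":0.4},{"xyz":[14.7,-3.7,0],"twist":[0,0,-63],"jaw":0.4},{"xyz":[14.7,-3.7,0],"twist":[0,0,-70],"jaw":0.4}]'

```text
time_s: 14.5
tool_pos: [0.5783, 0.1493, 0.4075]
tool_rot: [-179.9, -0.2, 158.2]
force: [-0.3, -0.9, 0.0]
grip_width: 0.0519
grasp_force: 0.0
```

servo_tool --plan '[{"xyz":[0,0,0],"twist":[0,0,0],"jaw":0.4},{"xyz":[0,0,0],"twist":[0,0,0],"jaw":0.4},{"xyz":[0,0,0],"twist":[0,0,0],"jaw":0.4}]'

```text
time_s: 14.75
tool_pos: [0.5787, 0.149, 0.4087]
tool_rot: [-179.9, -0.1, 157.6]
force: [-0.0, -0.2, -0.2]
grip_width: 0.0522
grasp_force: 0.0
```

```bash
cat >> h.py <<'E'
def knob(col):
    """top face of the knob bar seen by the wrist camera: centre and world angle (mod 180)"""
    c=cam("wrist");h=cv2.cvtColor(c["img"],cv2.COLOR_RGB2HSV)
    H,S,V=h[...,0],h[...,1],h[...,2]
    m=((H<6)|(H>174))&(S>190)&(V>60) if col=="red" else (abs(H.astype(int)-107)<10)&(S>150)&(V>60)
    n,l,st,ce=cv2.connectedComponentsWithStats(m.astype(np.uint8))
    cc=proj(c,(.5795,.1495,.138) if col=="red" else (.571,-.151,.138))
    i=min((j for j in range(1,n) if st[j,4]>150),key=lambda j:np.hypot(*(ce[j]-cc)))
    v,u=np.nonzero(l==i)
    # fold in the white mark: bright low-sat pixels near
    w=(S<60)&(V>200)&(np.hypot(np.arange(560)[None]-ce[i][0],np.arange(420)[:,None]-ce[i][1])<45)
    P=np.array([atz(c,a,b,.138)[:2] for a,b in zip(u,v)])
    r=cv2.minAreaRect(P.astype(np.float32)*1000)
    b=cv2.boxPoints(r)/1000;e=max(((b[j],b[(j+1)%4]) for j in(0,1)),key=lambda t:np.linalg.norm(t[0]-t[1]))
    d=e[1]-e[0];W=[atz(c,a,q,.138)[:2] for q,a in zip(*np.nonzero(w))]
    print(col,"centre",np.round(np.array(r[0])/1000,4),"size",np.round(np.sort(r[1]),1),"angle",round(float(np.degrees(np.arctan2(d[1],d[0]))),1),"white",len(W),np.round(np.mean(W,0),4) if W else "", "pix",ce[i],st[i])
    return c
E
python3 - <<'E'
from h import *
c=knob("red");cv2.imwrite("pics/k9.png",c["img"][:,:,::-1])
move((.5795,.1495,.127),158.5)
E
```

```text
red centre [0.5783 0.1486] size [13.1 57.5] angle -24.0 white 54 [0.5487 0.129 ] pix [277.11636364 210.67393939] [269 180  18  70 825]
xyz [-0.06  0.08 11.8 ] twist [-0.  -0.1 -0.8] now [0.5788 0.149  0.409 ] [-1.800e+02 -1.000e-01  1.577e+02] q [-36.  12.  22.  91.  -5.  77.  54.]
```

servo_tool --plan '[{"xyz":[0,0,4],"twist":[0,0,1.7],"jaw":0.45},{"xyz":[0,0,7.5],"twist":[0,0,1.7],"jaw":0.45},{"xyz":[0,0,10],"twist":[0,0,1.7],"jaw":0.45},{"xyz":[0,0,11.5],"twist":[0,0,1.7],"jaw":0.45},{"xyz":[0,0,11.8],"twist":[0,0,1.7],"jaw":0.45},{"xyz":[0,0,11.8],"twist":[0,0,1.7],"jaw":1},{"xyz":[0,0,11.8],"twist":[0,0,1.7],"jaw":1},{"xyz":[0,0,11.8],"twist":[0,0,1.7],"jaw":1},{"xyz":[0,0,11.8],"twist":[0,0,1.7],"jaw":1},{"xyz":[0,0,11.8],"twist":[0,0,1.7],"jaw":1}]' --newtons 30

```text
time_s: 15.63
tool_pos: [0.578, 0.1494, 0.2894]
tool_rot: [-179.9, -0.2, 156.1]
force: [3.7, 4.3, -26.6]
grip_width: 0.046
grasp_force: 30.0
```

servo_tool --plan '[{"xyz":[0,0,0],"twist":[0,0,0],"jaw":1},{"xyz":[0,0,0],"twist":[0,0,0],"jaw":1},{"xyz":[0,0,0],"twist":[0,0,0],"jaw":1},{"xyz":[0,0,0],"twist":[0,0,0],"jaw":1}]'

```text
time_s: 15.97
tool_pos: [0.5779, 0.1494, 0.2894]
tool_rot: [-179.9, -0.2, 156.1]
force: [4.9, 3.2, -25.9]
grip_width: 0.0461
grasp_force: 30.0
```

servo_tool --plan '[{"xyz":[0,0,0],"twist":[0,0,5],"jaw":1},{"xyz":[0,0,0],"twist":[0,0,10],"jaw":1},{"xyz":[0,0,0],"twist":[0,0,15],"jaw":1},{"xyz":[0,0,0],"twist":[0,0,20],"jaw":1}]'

```text
time_s: 16.3
tool_pos: [0.5782, 0.1502, 0.2895]
tool_rot: [-179.9, -0.1, 135.9]
force: [7.2, 5.6, -28.1]
grip_width: 0.0463
grasp_force: 30.0
```

Run:
```python
from h import *
o=env.get_obs();print({k:np.round(o[k],2) for k in("force","wrist_torque","qpos","grip_width","tool_pos")})
```

```text
{'force': array([  7.22,   5.62, -28.14]), 'wrist_torque': array([ 1.16, -1.38,  0.12]), 'qpos': array([-37.49,  17.51,  24.21,  99.67,  -7.9 ,  64.58,  35.07]), 'grip_width': np.float64(0.05), 'tool_pos': array([0.58, 0.15, 0.29])}
```

The grip took the round disc below the bar (46 mm wide), so I was too low. I'll release, raise and re-measure.

servo_tool --plan '[{"xyz":[0,0,0],"twist":[0,0,0],"jaw":0.3},{"xyz":[0,0,0],"twist":[0,0,0],"jaw":0.3},{"xyz":[0,0,0],"twist":[0,0,0],"jaw":0.3},{"xyz":[0,0,-3],"twist":[0,0,0],"jaw":0.3},{"xyz":[0,0,-7],"twist":[0,0,0],"jaw":0.3},{"xyz":[0,0,-11],"twist":[0,0,0],"jaw":0.4},{"xyz":[0,0,-11],"twist":[0,0,0],"jaw":0.4},{"xyz":[0,0,-11],"twist":[0,0,0],"jaw":0.4}]'

```text
time_s: 16.97
tool_pos: [0.5802, 0.1479, 0.408]
tool_rot: [179.5, 0.3, 136.1]
force: [0.5, -0.6, -0.2]
grip_width: 0.0538
grasp_force: 0.0
```

Run:
```python
from h import *
c=knob("red");print(env.get_obs()["force"])
move((.5795,.1495,.133),136)
```

```text
red centre [0.5788 0.1496] size [12.7 56.8] angle -44.4 white 904 [0.5821 0.126 ] pix [273.98258345 206.64586357] [266 176  17  70 689]
[ 0.09692296 -0.97496074 -0.87130219]
xyz [ 0.12  0.04 10.82] twist [0.3 0.1 0.1] now [0.5795 0.1481 0.4052] [1.797e+02 1.000e-01 1.361e+02] q [-38.  12.  25.  92.  -5.  77.  34.]
```

The knob turned 20° with it, so nothing is lost. I'll descend higher this time, onto the bar, then turn it 60°.

servo_tool --plan '[{"xyz":[0.1,0,4],"twist":[0,0,0.5],"jaw":0.6},{"xyz":[0.1,0,7.5],"twist":[0,0,0.5],"jaw":0.6},{"xyz":[0.1,0,9.8],"twist":[0,0,0.5],"jaw":0.6},{"xyz":[0.1,0,10.7],"twist":[0,0,0.5],"jaw":0.6},{"xyz":[0.1,0,10.7],"twist":[0,0,0.5],"jaw":0.6},{"xyz":[0.1,0,10.7],"twist":[0,0,0.5],"jaw":1},{"xyz":[0.1,0,10.7],"twist":[0,0,0.5],"jaw":1},{"xyz":[0.1,0,10.7],"twist":[0,0,0.5],"jaw":1},{"xyz":[0.1,0,10.7],"twist":[0,0,0.5],"jaw":1},{"xyz":[0.1,0,10.7],"twist":[0,0,0.5],"jaw":1}]'

```text
time_s: 17.85
tool_pos: [0.5784, 0.1498, 0.295]
tool_rot: [180.0, 0.0, 135.6]
force: [-0.3, 1.1, -0.1]
grip_width: 0.0136
grasp_force: 30.0
```

servo_tool --plan '[{"xyz":[0,0,0],"twist":[0,0,0],"jaw":1},{"xyz":[0,0,0],"twist":[0,0,0],"jaw":1},{"xyz":[0,0,0],"twist":[0,0,0],"jaw":1}]'

```text
time_s: 18.1
tool_pos: [0.5784, 0.1498, 0.295]
tool_rot: [180.0, 0.0, 135.6]
force: [0.8, 0.7, 0.0]
grip_width: 0.0136
grasp_force: 30.0
```

servo_tool --plan '[{"xyz":[0,0,0],"twist":[0,0,6],"jaw":1},{"xyz":[0,0,0],"twist":[0,0,12],"jaw":1},{"xyz":[0,0,0],"twist":[0,0,18],"jaw":1},{"xyz":[0,0,0],"twist":[0,0,24],"jaw":1},{"xyz":[0,0,0],"twist":[0,0,30],"jaw":1},{"xyz":[0,0,0],"twist":[0,0,36],"jaw":1},{"xyz":[0,0,0],"twist":[0,0,42],"jaw":1},{"xyz":[0,0,0],"twist":[0,0,48],"jaw":1},{"xyz":[0,0,0],"twist":[0,0,54],"jaw":1},{"xyz":[0,0,0],"twist":[0,0,60],"jaw":1}]'

```text
time_s: 18.93
tool_pos: [0.5799, 0.1504, 0.2951]
tool_rot: [179.6, -0.2, 75.4]
force: [9.8, 1.6, -6.1]
grip_width: 0.0138
grasp_force: 30.0
```

Run:
```python
from h import *
o=env.get_obs();print({k:np.round(o[k],3) for k in("force","wrist_torque","qpos","grip_width","tool_pos","tool_rot")})
```

```text
{'force': array([ 9.815,  1.556, -6.08 ]), 'wrist_torque': array([ 0.306, -1.835,  0.116]), 'qpos': array([-45.102,  18.306,  33.49 ,  99.616, -10.988,  64.97 , -22.979]), 'grip_width': np.float64(0.014), 'tool_pos': array([0.58 , 0.15 , 0.295]), 'tool_rot': array([ 1.79636e+02, -1.51000e-01,  7.53610e+01])}
```

servo_tool --plan '[{"xyz":[0,0,0],"twist":[0,0,0],"jaw":0.6},{"xyz":[0,0,0],"twist":[0,0,0],"jaw":0.6},{"xyz":[0,0,0],"twist":[0,0,0],"jaw":0.6},{"xyz":[0,0,-3],"twist":[0,0,0],"jaw":0.6},{"xyz":[0,0,-7],"twist":[0,0,0],"jaw":0.6},{"xyz":[0,0,-11],"twist":[0,0,0],"jaw":0.6}]'

```text
time_s: 19.43
tool_pos: [0.5773, 0.1494, 0.4048]
tool_rot: [-179.8, 0.1, 75.6]
force: [0.9, 1.1, 0.0]
grip_width: 0.0342
grasp_force: 0.0
```

servo_tool --plan '[{"xyz":[-3.5,0.8,0],"twist":[0,0,-7],"jaw":0.6},{"xyz":[-7,1.6,0],"twist":[0,0,-14],"jaw":0.6},{"xyz":[-10.5,2.4,0],"twist":[0,0,-21],"jaw":0.6},{"xyz":[-14,3.2,0],"twist":[0,0,-28],"jaw":0.6},{"xyz":[-17.5,4,0],"twist":[0,0,-35],"jaw":0.6},{"xyz":[-21,4.8,0],"twist":[0,0,-42],"jaw":0.6},{"xyz":[-24.5,5.6,0],"twist":[0,0,-49],"jaw":0.6},{"xyz":[-27.5,6.3,0],"twist":[0,0,-56],"jaw":0.6},{"xyz":[-29,6.7,0],"twist":[0,0,-63],"jaw":0.6},{"xyz":[-29.4,6.8,0],"twist":[0,0,-70],"jaw":0.6}]'

```text
time_s: 20.27
tool_pos: [0.5694, -0.1572, 0.4049]
tool_rot: [-179.9, 0.0, 145.1]
force: [0.2, -0.6, 0.1]
grip_width: 0.0351
grasp_force: 0.0
```

servo_tool --plan '[{"xyz":[0,0,0],"twist":[0,0,-6],"jaw":0.6},{"xyz":[0,0,0],"twist":[0,0,-11],"jaw":0.6},{"xyz":[0,0,0],"twist":[0,0,-11],"jaw":0.6},{"xyz":[0,0,0],"twist":[0,0,-11],"jaw":0.6}]'

```text
time_s: 20.6
tool_pos: [0.5707, -0.1521, 0.4046]
tool_rot: [180.0, -0.0, 156.0]
force: [0.3, 0.1, -0.2]
grip_width: 0.0351
grasp_force: 0.0
```

Run:
```python
from h import *
c=knob("blue")
move((.571,-.151,.133),157)
```

```text
blue centre [ 0.5532 -0.1441] size [13.2 15.8] angle -24.0 white 253 [ 0.5371 -0.121 ] pix [278.2055336  191.39920949] [269 183  18  21 253]
xyz [1.000e-02 1.000e-01 1.076e+01] twist [ 0. -0. -1.] now [ 0.5707 -0.152   0.4046] [180.  -0. 156.] q [-19.  12.  36.  93.  -8.  77.  85.]
```

The blue bar is at -24°, aligned with the tool. I'll grip and turn it 80°.

servo_tool --plan '[{"xyz":[0,0,4],"twist":[0,0,0],"jaw":0.6},{"xyz":[0,0,7.5],"twist":[0,0,0],"jaw":0.6},{"xyz":[0,0,9.8],"twist":[0,0,0],"jaw":0.6},{"xyz":[0,0,10.7],"twist":[0,0,0],"jaw":0.6},{"xyz":[0,0,10.7],"twist":[0,0,0],"jaw":0.6},{"xyz":[0,0,10.7],"twist":[0,0,0],"jaw":1},{"xyz":[0,0,10.7],"twist":[0,0,0],"jaw":1},{"xyz":[0,0,10.7],"twist":[0,0,0],"jaw":1},{"xyz":[0,0,10.7],"twist":[0,0,0],"jaw":1},{"xyz":[0,0,10.7],"twist":[0,0,0],"jaw":1}]'

```text
time_s: 21.48
tool_pos: [0.5715, -0.1521, 0.2993]
tool_rot: [179.9, 0.1, 156.2]
force: [0.3, 0.1, 3.5]
grip_width: 0.0135
grasp_force: 30.0
```

servo_tool --plan '[{"xyz":[0,0,0],"twist":[0,0,0],"jaw":1},{"xyz":[0,0,0],"twist":[0,0,0],"jaw":1},{"xyz":[0,0,0],"twist":[0,0,6],"jaw":1},{"xyz":[0,0,0],"twist":[0,0,12],"jaw":1},{"xyz":[0,0,0],"twist":[0,0,18],"jaw":1},{"xyz":[0,0,0],"twist":[0,0,24],"jaw":1},{"xyz":[0,0,0],"twist":[0,0,30],"jaw":1},{"xyz":[0,0,0],"twist":[0,0,36],"jaw":1},{"xyz":[0,0,0],"twist":[0,0,40],"jaw":1}]'

```text
time_s: 22.23
tool_pos: [0.5714, -0.1523, 0.2992]
tool_rot: [179.9, 0.1, 115.9]
force: [-1.5, -0.1, 6.6]
grip_width: 0.014
grasp_force: 30.0
```

servo_tool --plan '[{"xyz":[0,0,0],"twist":[0,0,6],"jaw":1},{"xyz":[0,0,0],"twist":[0,0,12],"jaw":1},{"xyz":[0,0,0],"twist":[0,0,18],"jaw":1},{"xyz":[0,0,0],"twist":[0,0,24],"jaw":1},{"xyz":[0,0,0],"twist":[0,0,30],"jaw":1},{"xyz":[0,0,0],"twist":[0,0,36],"jaw":1},{"xyz":[0,0,0],"twist":[0,0,40],"jaw":1},{"xyz":[0,0,0],"twist":[0,0,40],"jaw":1}]'

```text
time_s: 22.9
tool_pos: [0.5712, -0.1525, 0.2992]
tool_rot: [179.9, -0.0, 76.0]
force: [-2.5, -0.1, 8.4]
grip_width: 0.0137
grasp_force: 30.0
```

Run:
```python
from h import *
o=env.get_obs();print({k:np.round(o[k],3) for k in("force","qpos","grip_width","tool_pos","tool_rot")})
a=cam("side");u,v=proj(a,(.571,-.15,.138));print(u,v)
```

```text
{'force': array([-2.517, -0.063,  8.361]), 'qpos': array([-28.33 ,  20.53 ,  49.341, 100.735, -16.883,  66.422,  12.019]), 'grip_width': np.float64(0.014), 'tool_pos': array([ 0.571, -0.152,  0.299]), 'tool_rot': array([ 1.79931e+02, -2.00000e-03,  7.59710e+01])}
338.95262757985296 250.68557507687584
```

servo_tool --plan '[{"xyz":[0,0,0],"twist":[0,0,0],"jaw":0.6},{"xyz":[0,0,0],"twist":[0,0,0],"jaw":0.6},{"xyz":[0,0,0],"twist":[0,0,0],"jaw":0.6},{"xyz":[0,0,-3],"twist":[0,0,0],"jaw":0.6},{"xyz":[0,0,-6],"twist":[0,0,0],"jaw":0.6},{"xyz":[0,0,-8],"twist":[0,0,0],"jaw":0.6}]'

```text
time_s: 23.45
tool_pos: [0.5711, -0.1523, 0.3797]
tool_rot: [179.9, 0.0, 76.1]
force: [0.2, -1.1, 0.5]
grip_width: 0.034
grasp_force: 0.0
```

servo_tool --plan '[{"xyz":[4,-0.9,0],"twist":[0,0,0],"jaw":0.6},{"xyz":[8,-1.8,0],"twist":[0,0,0],"jaw":0.6},{"xyz":[12,-2.7,0],"twist":[0,0,0],"jaw":0.6},{"xyz":[16,-3.6,0],"twist":[0,0,0],"jaw":0.6},{"xyz":[20,-4.4,0],"twist":[0,0,0],"jaw":0.6},{"xyz":[24,-5.3,0],"twist":[0,0,0],"jaw":0.6},{"xyz":[27.5,-6.1,0],"twist":[0,0,0],"jaw":0.6},{"xyz":[29.5,-6.55,0],"twist":[0,0,0.5],"jaw":0.6},{"xyz":[29.5,-6.55,0],"twist":[0,0,0.5],"jaw":0.6},{"xyz":[29.5,-6.55,0],"twist":[0,0,0.5],"jaw":0.6}]'

```text
time_s: 24.28
tool_pos: [0.5776, 0.152, 0.3771]
tool_rot: [-180.0, 0.1, 75.9]
force: [-0.4, -0.6, 0.1]
grip_width: 0.0344
grasp_force: 0.0
```

Run:
```python
from h import *
c=knob("red")
move((.579,.150,.132),75.5)
```

```text
red centre [0.5819 0.1504] size [12.5 57.2] angle 75.7 white 1450 [0.5807 0.1359] pix [282.66626937 222.93802145] [274 188  19  78 839]
xyz [0.06 0.11 8.14] twist [-0.   0.1  0.2] now [0.5779 0.1498 0.3774] [-1.80e+02  1.00e-01  7.57e+01] q [-53.  15.  43.  95. -11.  74. -23.]
```

Red's bar is at 75.7° as expected. I'll grip and turn it 80°.

servo_tool --plan '[{"xyz":[0,0.1,4],"twist":[0,0,0],"jaw":0.6},{"xyz":[0,0.1,7],"twist":[0,0,0],"jaw":0.6},{"xyz":[0,0.1,8.1],"twist":[0,0,0],"jaw":0.6},{"xyz":[0,0.1,8.1],"twist":[0,0,0],"jaw":0.6},{"xyz":[0,0.1,8.1],"twist":[0,0,0],"jaw":1},{"xyz":[0,0.1,8.1],"twist":[0,0,0],"jaw":1},{"xyz":[0,0.1,8.1],"twist":[0,0,0],"jaw":1},{"xyz":[0,0.1,8.1],"twist":[0,0,0],"jaw":1},{"xyz":[0,0.1,8.1],"twist":[0,0,0],"jaw":1},{"xyz":[0,0.1,8.1],"twist":[0,0,0],"jaw":1}]'

```text
time_s: 25.17
tool_pos: [0.58, 0.1495, 0.298]
tool_rot: [179.8, -0.1, 75.6]
force: [6.4, -1.6, 0.3]
grip_width: 0.0137
grasp_force: 30.0
```

servo_tool --plan '[{"xyz":[0,0,0],"twist":[0,0,0],"jaw":1},{"xyz":[0,0,0],"twist":[0,0,6],"jaw":1},{"xyz":[0,0,0],"twist":[0,0,12],"jaw":1},{"xyz":[0,0,0],"twist":[0,0,18],"jaw":1},{"xyz":[0,0,0],"twist":[0,0,24],"jaw":1},{"xyz":[0,0,0],"twist":[0,0,30],"jaw":1},{"xyz":[0,0,0],"twist":[0,0,36],"jaw":1},{"xyz":[0,0,0],"twist":[0,0,40],"jaw":1}]'

```text
time_s: 25.83
tool_pos: [0.5806, 0.149, 0.298]
tool_rot: [179.8, -0.3, 35.4]
force: [7.6, -3.0, -1.6]
grip_width: 0.014
grasp_force: 30.0
```

servo_tool --plan '[{"xyz":[0,0,0],"twist":[0,0,6],"jaw":1},{"xyz":[0,0,0],"twist":[0,0,12],"jaw":1},{"xyz":[0,0,0],"twist":[0,0,18],"jaw":1},{"xyz":[0,0,0],"twist":[0,0,24],"jaw":1},{"xyz":[0,0,0],"twist":[0,0,30],"jaw":1},{"xyz":[0,0,0],"twist":[0,0,36],"jaw":1},{"xyz":[0,0,0],"twist":[0,0,40],"jaw":1},{"xyz":[0,0,0],"twist":[0,0,40],"jaw":1}]'

```text
time_s: 26.5
tool_pos: [0.5808, 0.1483, 0.298]
tool_rot: [179.9, -0.4, -4.6]
force: [8.8, -3.9, -0.2]
grip_width: 0.014
grasp_force: 30.0
```

Run:
```python
from h import *
o=env.get_obs();print({k:np.round(o[k],3) for k in("force","qpos","grip_width","tool_pos","tool_rot")})
move((.571,-.152,.21),76)
```

```text
{'force': array([ 8.767, -3.859, -0.195]), 'qpos': array([-62.996,  24.804,  57.732,  99.92 , -22.373,  67.461, -93.586]), 'grip_width': np.float64(0.014), 'tool_pos': array([0.581, 0.148, 0.298]), 'tool_rot': array([179.889,  -0.398,  -4.597])}
xyz [ 1.49 30.02 -7.53] twist [  0.4  -0.3 -80.6] now [0.5808 0.1483 0.298 ] [179.9  -0.4  -4.6] q [-63.  25.  58. 100. -22.  67. -94.]
```

servo_tool --plan '[{"xyz":[0,0,0],"twist":[0,0,0],"jaw":0.6},{"xyz":[0,0,0],"twist":[0,0,0],"jaw":0.6},{"xyz":[0,0,0],"twist":[0,0,0],"jaw":0.6},{"xyz":[0,0,-3],"twist":[0,0,0],"jaw":0.6},{"xyz":[0,0,-6],"twist":[0,0,0],"jaw":0.6},{"xyz":[0,0,-8],"twist":[0,0,0],"jaw":0.6}]'

```text
time_s: 27.0
tool_pos: [0.5788, 0.1501, 0.3787]
tool_rot: [-179.9, 0.0, -4.3]
force: [-0.2, -0.3, 0.3]
grip_width: 0.034
grasp_force: 0.0
```

servo_tool --plan '[{"xyz":[0.2,3.5,0],"twist":[0,0,-7],"jaw":0.6},{"xyz":[0.4,7,0],"twist":[0,0,-14],"jaw":0.6},{"xyz":[0.6,10.5,0],"twist":[0,0,-21],"jaw":0.6},{"xyz":[0.8,14,0],"twist":[0,0,-28],"jaw":0.6},{"xyz":[1,17.5,0],"twist":[0,0,-35],"jaw":0.6},{"xyz":[1.2,21,0],"twist":[0,0,-42],"jaw":0.6},{"xyz":[1.4,24.5,0],"twist":[0,0,-49],"jaw":0.6},{"xyz":[1.5,28,0],"twist":[0,0,-56],"jaw":0.6},{"xyz":[1.5,29.8,0],"twist":[0,0,-63],"jaw":0.6},{"xyz":[1.5,30.1,0],"twist":[0,0,-70],"jaw":0.6}]'

```text
time_s: 27.83
tool_pos: [0.5693, -0.1566, 0.3769]
tool_rot: [-180.0, 0.1, 65.6]
force: [0.0, -0.8, -0.1]
grip_width: 0.035
grasp_force: 0.0
```

servo_tool --plan '[{"xyz":[0,0,0],"twist":[0,0,-6],"jaw":0.6},{"xyz":[0,0,0],"twist":[0,0,-10.6],"jaw":0.6},{"xyz":[0,0,0],"twist":[0,0,-10.6],"jaw":0.6},{"xyz":[0,0,0],"twist":[0,0,-10.6],"jaw":0.6}]'

```text
time_s: 28.17
tool_pos: [0.5709, -0.151, 0.3766]
tool_rot: [-180.0, -0.0, 76.2]
force: [0.6, 0.0, -0.2]
grip_width: 0.0345
grasp_force: 0.0
```

Run:
```python
from h import *
move((.571,-.152,.132),76)
```

```text
xyz [-0.1   0.04  8.06] twist [-0.  -0.   0.2] now [ 0.5709 -0.151   0.3766] [-180.    -0.    76.2] q [-30.  16.  51.  96. -13.  74.   9.]
```

servo_tool --plan '[{"xyz":[-0.1,0,4],"twist":[0,0,0],"jaw":0.6},{"xyz":[-0.1,0,7],"twist":[0,0,0],"jaw":0.6},{"xyz":[-0.1,0,8.1],"twist":[0,0,0],"jaw":0.6},{"xyz":[-0.1,0,8.1],"twist":[0,0,0],"jaw":0.6},{"xyz":[-0.1,0,8.1],"twist":[0,0,0],"jaw":1},{"xyz":[-0.1,0,8.1],"twist":[0,0,0],"jaw":1},{"xyz":[-0.1,0,8.1],"twist":[0,0,0],"jaw":1},{"xyz":[-0.1,0,8.1],"twist":[0,0,0],"jaw":1},{"xyz":[-0.1,0,8.1],"twist":[0,0,0],"jaw":1},{"xyz":[-0.1,0,8.1],"twist":[0,0,0],"jaw":1}]'

```text
time_s: 29.0
tool_pos: [0.5712, -0.1524, 0.2963]
tool_rot: [179.9, -0.0, 76.2]
force: [1.4, -0.3, 1.4]
grip_width: 0.0133
grasp_force: 30.0
```

servo_tool --plan '[{"xyz":[0,0,0],"twist":[0,0,0],"jaw":1},{"xyz":[0,0,0],"twist":[0,0,6],"jaw":1},{"xyz":[0,0,0],"twist":[0,0,12],"jaw":1},{"xyz":[0,0,0],"twist":[0,0,18],"jaw":1},{"xyz":[0,0,0],"twist":[0,0,24],"jaw":1},{"xyz":[0,0,0],"twist":[0,0,30],"jaw":1},{"xyz":[0,0,0],"twist":[0,0,36],"jaw":1},{"xyz":[0,0,0],"twist":[0,0,40],"jaw":1}]'

```text
time_s: 29.67
tool_pos: [0.5711, -0.1522, 0.2963]
tool_rot: [180.0, -0.0, 36.0]
force: [0.1, -0.1, 3.4]
grip_width: 0.0137
grasp_force: 30.0
```

servo_tool --plan '[{"xyz":[0,0,0],"twist":[0,0,6],"jaw":1},{"xyz":[0,0,0],"twist":[0,0,12],"jaw":1},{"xyz":[0,0,0],"twist":[0,0,18],"jaw":1},{"xyz":[0,0,0],"twist":[0,0,24],"jaw":1},{"xyz":[0,0,0],"twist":[0,0,30],"jaw":1},{"xyz":[0,0,0],"twist":[0,0,36],"jaw":1},{"xyz":[0,0,0],"twist":[0,0,40],"jaw":1},{"xyz":[0,0,0],"twist":[0,0,40],"jaw":1}]'

```text
time_s: 30.33
tool_pos: [0.5712, -0.1521, 0.2962]
tool_rot: [-180.0, -0.0, -3.8]
force: [0.3, 1.6, 4.4]
grip_width: 0.0139
grasp_force: 30.0
```

servo_tool --plan '[{"xyz":[0,0,0],"twist":[0,0,0],"jaw":0.6},{"xyz":[0,0,0],"twist":[0,0,0],"jaw":0.6},{"xyz":[0,0,0],"twist":[0,0,0],"jaw":0.6},{"xyz":[0,0,-3],"twist":[0,0,0],"jaw":0.6},{"xyz":[0,0,-6],"twist":[0,0,0],"jaw":0.6},{"xyz":[0,0,-8],"twist":[0,0,0],"jaw":0.6}]'

```text
time_s: 30.83
tool_pos: [0.5709, -0.153, 0.3777]
tool_rot: [180.0, -0.1, -3.7]
force: [1.4, -0.0, 0.8]
grip_width: 0.034
grasp_force: 0.0
```

Run:
```python
from h import *
move((.5795,.1495,.21),75)
```

```text
xyz [ -1.1  -30.24   0.35] twist [  0.1  -0.  -78.7] now [ 0.5709 -0.153   0.3777] [ 1.8e+02 -1.0e-01 -3.7e+00] q [-41.  22.  68.  96. -21.  76. -64.]
```

servo_tool --plan '[{"xyz":[-0.1,-3.5,0],"twist":[0,0,-7],"jaw":0.6},{"xyz":[-0.2,-7,0],"twist":[0,0,-14],"jaw":0.6},{"xyz":[-0.3,-10.5,0],"twist":[0,0,-21],"jaw":0.6},{"xyz":[-0.5,-14,0],"twist":[0,0,-28],"jaw":0.6},{"xyz":[-0.6,-17.5,0],"twist":[0,0,-35],"jaw":0.6},{"xyz":[-0.8,-21,0],"twist":[0,0,-42],"jaw":0.6},{"xyz":[-0.9,-24.5,0],"twist":[0,0,-49],"jaw":0.6},{"xyz":[-1,-28,0],"twist":[0,0,-56],"jaw":0.6},{"xyz":[-1.1,-29.8,0],"twist":[0,0,-63],"jaw":0.6},{"xyz":[-1.1,-30.2,0],"twist":[0,0,-70],"jaw":0.6}]'

```text
time_s: 31.67
tool_pos: [0.5788, 0.1556, 0.375]
tool_rot: [-179.9, -0.1, 67.1]
force: [-0.9, -0.3, 0.1]
grip_width: 0.0344
grasp_force: 0.0
```

servo_tool --plan '[{"xyz":[0,0,0],"twist":[0,0,-7],"jaw":0.6},{"xyz":[0,0,0],"twist":[0,0,-14],"jaw":0.6},{"xyz":[0,0,0],"twist":[0,0,-21],"jaw":0.6},{"xyz":[0,0,0],"twist":[0,0,-28],"jaw":0.6},{"xyz":[0,0,0],"twist":[0,0,-35],"jaw":0.6},{"xyz":[0,0,0],"twist":[0,0,-42],"jaw":0.6},{"xyz":[0,0,0],"twist":[0,0,-49],"jaw":0.6},{"xyz":[0,0,0],"twist":[0,0,-56],"jaw":0.6},{"xyz":[0,0,0],"twist":[0,0,-63],"jaw":0.6},{"xyz":[0,0,0],"twist":[0,0,-70],"jaw":0.6}]'

```text
time_s: 32.5
tool_pos: [0.5794, 0.1493, 0.3755]
tool_rot: [-180.0, -0.0, 136.6]
force: [0.5, 1.2, 0.1]
grip_width: 0.0347
grasp_force: 0.0
```

servo_tool --plan '[{"xyz":[0,0,0],"twist":[0,0,-7],"jaw":0.6},{"xyz":[0,0,0],"twist":[0,0,-14],"jaw":0.6},{"xyz":[0,0,0],"twist":[0,0,-21],"jaw":0.6},{"xyz":[0,0,0],"twist":[0,0,-28],"jaw":0.6},{"xyz":[0,0,0],"twist":[0,0,-35],"jaw":0.6},{"xyz":[0,0,0],"twist":[0,0,-39],"jaw":0.6},{"xyz":[0,0,0],"twist":[0,0,-39],"jaw":0.6},{"xyz":[0,0,0],"twist":[0,0,-39],"jaw":0.6}]'

```text
time_s: 33.17
tool_pos: [0.5795, 0.1494, 0.3756]
tool_rot: [-180.0, -0.0, 175.1]
force: [-0.2, -0.1, 0.3]
grip_width: 0.0351
grasp_force: 0.0
```

Run:
```python
from h import *
knob("red")
move((.5797,.1495,.132),175.4)
```

```text
red centre [0.5781 0.1479] size [13.  57.4] angle -5.4 white 37 [0.5639 0.1239] pix [274.93215031 230.57620042] [266 186  19  79 958]
xyz [-0.02  0.01  7.96] twist [-0.  -0.  -0.3] now [0.5795 0.1494 0.3756] [-180.    -0.   175.1] q [-46.  14.  34.  94.  -8.  74.  75.]
```

Angle confirmed, so this is red's third turn (80°), followed by the move to blue at yaw 176°.

servo_tool --plan '[{"xyz":[0,0,4],"twist":[0,0,0],"jaw":0.6},{"xyz":[0,0,7],"twist":[0,0,0],"jaw":0.6},{"xyz":[0,0,8],"twist":[0,0,0],"jaw":0.6},{"xyz":[0,0,8],"twist":[0,0,0],"jaw":0.6},{"xyz":[0,0,8],"twist":[0,0,0],"jaw":1},{"xyz":[0,0,8],"twist":[0,0,0],"jaw":1},{"xyz":[0,0,8],"twist":[0,0,0],"jaw":1},{"xyz":[0,0,8],"twist":[0,0,0],"jaw":1},{"xyz":[0,0,8],"twist":[0,0,0],"jaw":1},{"xyz":[0,0,8],"twist":[0,0,0],"jaw":1}]'

```text
time_s: 34.05
tool_pos: [0.5798, 0.1483, 0.2964]
tool_rot: [-179.9, 0.0, 175.2]
force: [-1.1, -4.7, 4.3]
grip_width: 0.014
grasp_force: 30.0
```

servo_tool --plan '[{"xyz":[0,0,0],"twist":[0,0,0],"jaw":1},{"xyz":[0,0,0],"twist":[0,0,6],"jaw":1},{"xyz":[0,0,0],"twist":[0,0,12],"jaw":1},{"xyz":[0,0,0],"twist":[0,0,18],"jaw":1},{"xyz":[0,0,0],"twist":[0,0,24],"jaw":1},{"xyz":[0,0,0],"twist":[0,0,30],"jaw":1},{"xyz":[0,0,0],"twist":[0,0,36],"jaw":1},{"xyz":[0,0,0],"twist":[0,0,40],"jaw":1}]'

```text
time_s: 34.72
tool_pos: [0.5799, 0.1486, 0.2964]
tool_rot: [-180.0, 0.1, 134.9]
force: [-1.8, -5.1, 4.7]
grip_width: 0.0141
grasp_force: 30.0
```

servo_tool --plan '[{"xyz":[0,0,0],"twist":[0,0,6],"jaw":1},{"xyz":[0,0,0],"twist":[0,0,12],"jaw":1},{"xyz":[0,0,0],"twist":[0,0,18],"jaw":1},{"xyz":[0,0,0],"twist":[0,0,24],"jaw":1},{"xyz":[0,0,0],"twist":[0,0,30],"jaw":1},{"xyz":[0,0,0],"twist":[0,0,36],"jaw":1},{"xyz":[0,0,0],"twist":[0,0,40],"jaw":1},{"xyz":[0,0,0],"twist":[0,0,40],"jaw":1}]'

```text
time_s: 35.38
tool_pos: [0.5801, 0.1488, 0.2964]
tool_rot: [179.9, 0.1, 95.1]
force: [0.5, -4.6, 4.4]
grip_width: 0.0138
grasp_force: 30.0
```

servo_tool --plan '[{"xyz":[0,0,0],"twist":[0,0,0],"jaw":0.6},{"xyz":[0,0,0],"twist":[0,0,0],"jaw":0.6},{"xyz":[0,0,0],"twist":[0,0,0],"jaw":0.6},{"xyz":[0,0,-3],"twist":[0,0,0],"jaw":0.6},{"xyz":[0,0,-6],"twist":[0,0,0],"jaw":0.6},{"xyz":[0,0,-8],"twist":[0,0,0],"jaw":0.6}]'

```text
time_s: 35.88
tool_pos: [0.5797, 0.1505, 0.3778]
tool_rot: [179.9, -0.1, 95.4]
force: [1.4, -0.6, 0.1]
grip_width: 0.0343
grasp_force: 0.0
```

Run:
```python
from h import *
move((.571,-.152,.21),176)
```

```text
xyz [-30.04  -3.7    0.33] twist [  0.1  -0.  -80.6] now [0.5797 0.1505 0.3778] [ 1.799e+02 -1.000e-01  9.540e+01] q [-58.  17.  49.  94. -13.  75.  -1.]
```

servo_tool --plan '[{"xyz":[-3.5,-0.4,0],"twist":[0,0,-7],"jaw":0.6},{"xyz":[-7,-0.9,0],"twist":[0,0,-14],"jaw":0.6},{"xyz":[-10.5,-1.3,0],"twist":[0,0,-21],"jaw":0.6},{"xyz":[-14,-1.7,0],"twist":[0,0,-28],"jaw":0.6},{"xyz":[-17.5,-2.2,0],"twist":[0,0,-35],"jaw":0.6},{"xyz":[-21,-2.6,0],"twist":[0,0,-42],"jaw":0.6},{"xyz":[-24.5,-3,0],"twist":[0,0,-49],"jaw":0.6},{"xyz":[-28,-3.4,0],"twist":[0,0,-56],"jaw":0.6},{"xyz":[-29.8,-3.7,0],"twist":[0,0,-63],"jaw":0.6},{"xyz":[-30,-3.7,0],"twist":[0,0,-70],"jaw":0.6}]'

```text
time_s: 36.72
tool_pos: [0.5689, -0.1578, 0.3759]
tool_rot: [-179.9, 0.0, 165.0]
force: [0.2, 0.4, -0.5]
grip_width: 0.0346
grasp_force: 0.0
```

servo_tool --plan '[{"xyz":[0,0,0],"twist":[0,0,-6],"jaw":0.6},{"xyz":[0,0,0],"twist":[0,0,-10.8],"jaw":0.6},{"xyz":[0,0,0],"twist":[0,0,-10.8],"jaw":0.6},{"xyz":[0,0,0],"twist":[0,0,-10.8],"jaw":0.6}]'

```text
time_s: 37.05
tool_pos: [0.5704, -0.1518, 0.3755]
tool_rot: [179.9, -0.0, 175.7]
force: [0.6, 0.5, 0.3]
grip_width: 0.0342
grasp_force: 0.0
```

Run:
```python
from h import *
knob("blue")
move((.571,-.152,.132),176)
```

```text
blue centre [ 0.5506 -0.1509] size [13.1 21.7] angle -3.9 white 391 [ 0.5459 -0.1382] pix [276.17701863 199.39130435] [267 185  20  32 322]
xyz [-0.06 -0.02  7.96] twist [ 0.  -0.  -0.3] now [ 0.5704 -0.1518  0.3756] [180.   -0.  175.7] q [-26.  15.  45.  96. -11.  74. 107.]
```

servo_tool --plan '[{"xyz":[0,0,4],"twist":[0,0,0],"jaw":0.6},{"xyz":[0,0,7],"twist":[0,0,0],"jaw":0.6},{"xyz":[0,0,8],"twist":[0,0,0],"jaw":0.6},{"xyz":[0,0,8],"twist":[0,0,0],"jaw":0.6},{"xyz":[0,0,8],"twist":[0,0,0],"jaw":1},{"xyz":[0,0,8],"twist":[0,0,0],"jaw":1},{"xyz":[0,0,8],"twist":[0,0,0],"jaw":1},{"xyz":[0,0,8],"twist":[0,0,0],"jaw":1},{"xyz":[0,0,8],"twist":[0,0,0],"jaw":1},{"xyz":[0,0,8],"twist":[0,0,0],"jaw":1}]'

```text
time_s: 37.93
tool_pos: [0.5705, -0.1521, 0.2963]
tool_rot: [180.0, 0.0, 175.8]
force: [-0.2, 1.9, 1.3]
grip_width: 0.0138
grasp_force: 30.0
```

servo_tool --plan '[{"xyz":[0,0,0],"twist":[0,0,0],"jaw":1},{"xyz":[0,0,0],"twist":[0,0,6],"jaw":1},{"xyz":[0,0,0],"twist":[0,0,12],"jaw":1},{"xyz":[0,0,0],"twist":[0,0,18],"jaw":1},{"xyz":[0,0,0],"twist":[0,0,24],"jaw":1},{"xyz":[0,0,0],"twist":[0,0,30],"jaw":1},{"xyz":[0,0,0],"twist":[0,0,36],"jaw":1},{"xyz":[0,0,0],"twist":[0,0,40],"jaw":1}]'

```text
time_s: 38.6
tool_pos: [0.5707, -0.1516, 0.2963]
tool_rot: [179.9, -0.0, 135.5]
force: [0.6, 2.9, 4.0]
grip_width: 0.0138
grasp_force: 30.0
```

servo_tool --plan '[{"xyz":[0,0,0],"twist":[0,0,6],"jaw":1},{"xyz":[0,0,0],"twist":[0,0,12],"jaw":1},{"xyz":[0,0,0],"twist":[0,0,18],"jaw":1},{"xyz":[0,0,0],"twist":[0,0,24],"jaw":1},{"xyz":[0,0,0],"twist":[0,0,30],"jaw":1},{"xyz":[0,0,0],"twist":[0,0,36],"jaw":1},{"xyz":[0,0,0],"twist":[0,0,40],"jaw":1},{"xyz":[0,0,0],"twist":[0,0,40],"jaw":1}]'

```text
time_s: 39.27
tool_pos: [0.5711, -0.1514, 0.2963]
tool_rot: [179.9, -0.0, 95.7]
force: [1.3, 2.8, 4.2]
grip_width: 0.0137
grasp_force: 30.0
```

servo_tool --plan '[{"xyz":[0,0,0],"twist":[0,0,0],"jaw":0.6},{"xyz":[0,0,0],"twist":[0,0,0],"jaw":0.6},{"xyz":[0,0,0],"twist":[0,0,0],"jaw":0.6},{"xyz":[0,0,-3],"twist":[0,0,0],"jaw":0.6},{"xyz":[0,0,-6],"twist":[0,0,0],"jaw":0.6},{"xyz":[0,0,-8],"twist":[0,0,0],"jaw":0.6}]'

```text
time_s: 39.77
tool_pos: [0.57, -0.1536, 0.3776]
tool_rot: [180.0, 0.1, 95.7]
force: [1.1, -1.0, 0.2]
grip_width: 0.034
grasp_force: 0.0
```

Run:
```python
from h import *
move((.5797,.1490,.21),95.2)
```

```text
xyz [30.01  3.99  0.33] twist [0.  0.1 0.5] now [ 0.57   -0.1536  0.3776] [1.80e+02 1.00e-01 9.57e+01] q [-38.  20.  63.  96. -18.  75.  33.]
```

servo_tool --plan '[{"xyz":[4,0.5,0],"twist":[0,0,0.5],"jaw":0.6},{"xyz":[8,1,0],"twist":[0,0,0.5],"jaw":0.6},{"xyz":[12,1.6,0],"twist":[0,0,0.5],"jaw":0.6},{"xyz":[16,2.1,0],"twist":[0,0,0.5],"jaw":0.6},{"xyz":[20,2.6,0],"twist":[0,0,0.5],"jaw":0.6},{"xyz":[24,3.1,0],"twist":[0,0,0.5],"jaw":0.6},{"xyz":[27.5,3.6,0],"twist":[0,0,0.5],"jaw":0.6},{"xyz":[29.9,3.9,0],"twist":[0,0,0.5],"jaw":0.6},{"xyz":[29.9,3.9,0],"twist":[0,0,0.5],"jaw":0.6},{"xyz":[29.9,3.9,0],"twist":[0,0,0.5],"jaw":0.6}]'

```text
time_s: 40.6
tool_pos: [0.5787, 0.1505, 0.3751]
tool_rot: [-180.0, 0.1, 95.5]
force: [0.0, -0.9, 0.3]
grip_width: 0.0349
grasp_force: 0.0
```

Run:
```python
from h import *
knob("red")
move((.5797,.1490,.132),95.2)
```

```text
red centre [0.5805 0.151 ] size [12.8 57.4] angle -85.3 white 1723 [0.581  0.1376] pix [279.30339806 228.62864078] [270 187  20  79 824]
xyz [0.08 0.09 7.94] twist [-0.   0.1  0.1] now [0.5789 0.1483 0.3754] [-1.80e+02  1.00e-01  9.53e+01] q [-65.  20.  59.  95. -17.  75.   3.]
```

q3 is creeping towards its limit, so I'll split red's last turn: 30° now, then a re-grip half a turn round.

servo_tool --plan '[{"xyz":[0.1,0.1,4],"twist":[0,0,0],"jaw":0.6},{"xyz":[0.1,0.1,7],"twist":[0,0,0],"jaw":0.6},{"xyz":[0.1,0.1,7.9],"twist":[0,0,0],"jaw":0.6},{"xyz":[0.1,0.1,7.9],"twist":[0,0,0],"jaw":0.6},{"xyz":[0.1,0.1,7.9],"twist":[0,0,0],"jaw":1},{"xyz":[0.1,0.1,7.9],"twist":[0,0,0],"jaw":1},{"xyz":[0.1,0.1,7.9],"twist":[0,0,0],"jaw":1},{"xyz":[0.1,0.1,7.9],"twist":[0,0,0],"jaw":1},{"xyz":[0.1,0.1,7.9],"twist":[0,0,0],"jaw":1},{"xyz":[0.1,0.1,7.9],"twist":[0,0,0],"jaw":1}]'

```text
time_s: 41.48
tool_pos: [0.5802, 0.1499, 0.2979]
tool_rot: [179.9, -0.0, 95.3]
force: [-1.5, -0.8, 5.3]
grip_width: 0.0137
grasp_force: 30.0
```

servo_tool --plan '[{"xyz":[0,0,0],"twist":[0,0,0],"jaw":1},{"xyz":[0,0,0],"twist":[0,0,6],"jaw":1},{"xyz":[0,0,0],"twist":[0,0,12],"jaw":1},{"xyz":[0,0,0],"twist":[0,0,18],"jaw":1},{"xyz":[0,0,0],"twist":[0,0,24],"jaw":1},{"xyz":[0,0,0],"twist":[0,0,30],"jaw":1},{"xyz":[0,0,0],"twist":[0,0,30],"jaw":1}]'

```text
time_s: 42.07
tool_pos: [0.5808, 0.1499, 0.2979]
tool_rot: [179.8, -0.1, 65.1]
force: [0.9, -1.0, 4.8]
grip_width: 0.0137
grasp_force: 30.0
```

Run:
```python
from h import *
move((.5797,.1490,.132),65)
```

```text
xyz [-0.13 -0.06  0.19] twist [ 0.2 -0.1  0.1] now [0.5808 0.1499 0.2979] [ 1.798e+02 -1.000e-01  6.510e+01] q [-66.  27.  63. 100. -26.  69. -21.]
```

servo_tool --plan '[{"xyz":[0,0,0],"twist":[0,0,0],"jaw":0.6},{"xyz":[0,0,0],"twist":[0,0,0],"jaw":0.6},{"xyz":[0,0,0],"twist":[0,0,0],"jaw":0.6},{"xyz":[0,0,-3],"twist":[0,0,0],"jaw":0.6},{"xyz":[0,0,-6],"twist":[0,0,0],"jaw":0.6},{"xyz":[0,0,-6],"twist":[0,0,0],"jaw":0.6}]'

```text
time_s: 42.57
tool_pos: [0.5815, 0.1497, 0.3616]
tool_rot: [179.7, -0.3, 65.3]
force: [1.0, -0.1, 0.1]
grip_width: 0.0338
grasp_force: 0.0
```

servo_tool --plan '[{"xyz":[0,0,0],"twist":[0,0,-7],"jaw":0.6},{"xyz":[0,0,0],"twist":[0,0,-14],"jaw":0.6},{"xyz":[0,0,0],"twist":[0,0,-21],"jaw":0.6},{"xyz":[0,0,0],"twist":[0,0,-28],"jaw":0.6},{"xyz":[0,0,0],"twist":[0,0,-35],"jaw":0.6},{"xyz":[0,0,0],"twist":[0,0,-42],"jaw":0.6},{"xyz":[0,0,0],"twist":[0,0,-49],"jaw":0.6},{"xyz":[0,0,0],"twist":[0,0,-56],"jaw":0.6},{"xyz":[0,0,0],"twist":[0,0,-63],"jaw":0.6},{"xyz":[0,0,0],"twist":[0,0,-70],"jaw":0.6}]'

```text
time_s: 43.4
tool_pos: [0.5796, 0.1502, 0.3562]
tool_rot: [-180.0, -0.0, 135.7]
force: [-0.6, 0.1, 0.4]
grip_width: 0.0351
grasp_force: 0.0
```

servo_tool --plan '[{"xyz":[0,0,0],"twist":[0,0,-7],"jaw":0.6},{"xyz":[0,0,0],"twist":[0,0,-14],"jaw":0.6},{"xyz":[0,0,0],"twist":[0,0,-21],"jaw":0.6},{"xyz":[0,0,0],"twist":[0,0,-28],"jaw":0.6},{"xyz":[0,0,0],"twist":[0,0,-35],"jaw":0.6},{"xyz":[0,0,0],"twist":[0,0,-42],"jaw":0.6},{"xyz":[0,0,0],"twist":[0,0,-49],"jaw":0.6},{"xyz":[0,0,0],"twist":[0,0,-56],"jaw":0.6},{"xyz":[0,0,0],"twist":[0,0,-63],"jaw":0.6},{"xyz":[0,0,0],"twist":[0,0,-70],"jaw":0.6}]'

```text
time_s: 44.23
tool_pos: [0.5795, 0.1502, 0.3562]
tool_rot: [180.0, -0.0, -154.3]
force: [-0.9, 0.7, -0.6]
grip_width: 0.0347
grasp_force: 0.0
```

Run:
```python
from h import *
move((.5797,.1490,.132),245)
```

```text
xyz [ 0.03 -0.12  6.02] twist [  0.   -0.  -39.3] now [0.5795 0.1502 0.3562] [ 180.    -0.  -154.3] q [-50.  16.  39.  96. -11.  72. 107.]
```

servo_tool --plan '[{"xyz":[0,0,0],"twist":[0,0,-7],"jaw":0.6},{"xyz":[0,0,0],"twist":[0,0,-14],"jaw":0.6},{"xyz":[0,0,0],"twist":[0,0,-21],"jaw":0.6},{"xyz":[0,0,0],"twist":[0,0,-28],"jaw":0.6},{"xyz":[0,0,0],"twist":[0,0,-35],"jaw":0.6},{"xyz":[0,0,0],"twist":[0,0,-39.5],"jaw":0.6},{"xyz":[0,0,0],"twist":[0,0,-39.5],"jaw":0.6}]'

```text
time_s: 44.82
tool_pos: [0.5796, 0.1501, 0.3563]
tool_rot: [180.0, -0.0, -115.1]
force: [0.1, -0.3, 0.1]
grip_width: 0.0349
grasp_force: 0.0
```

Run:
```python
from h import *
knob("red")
move((.5797,.1490,.132),245)
```

```text
red centre [0.5788 0.1432] size [12.6 55.2] angle 65.3 white 0  pix [274.27004219 222.05316456] [ 264  186   21   83 1185]
xyz [ 0.09 -0.05  6.03] twist [ 0.  -0.  -0.3] now [0.5796 0.15   0.3563] [ 180.    -0.  -115.3] q [-45.  15.  33.  96.  -9.  72. 145.]
```

servo_tool --plan '[{"xyz":[0,0,3],"twist":[0,0,0],"jaw":0.6},{"xyz":[0,0,5.5],"twist":[0,0,0],"jaw":0.6},{"xyz":[0,0,6],"twist":[0,0,0],"jaw":0.6},{"xyz":[0,0,6],"twist":[0,0,0],"jaw":0.6},{"xyz":[0,0,6],"twist":[0,0,0],"jaw":1},{"xyz":[0,0,6],"twist":[0,0,0],"jaw":1},{"xyz":[0,0,6],"twist":[0,0,0],"jaw":1},{"xyz":[0,0,6],"twist":[0,0,0],"jaw":1},{"xyz":[0,0,6],"twist":[0,0,0],"jaw":1},{"xyz":[0,0,6],"twist":[0,0,0],"jaw":1}]'

```text
time_s: 45.7
tool_pos: [0.5808, 0.1498, 0.298]
tool_rot: [-179.8, 0.1, -115.3]
force: [2.6, 0.1, 2.6]
grip_width: 0.0137
grasp_force: 30.0
```

servo_tool --plan '[{"xyz":[0,0,0],"twist":[0,0,0],"jaw":1},{"xyz":[0,0,0],"twist":[0,0,6],"jaw":1},{"xyz":[0,0,0],"twist":[0,0,12],"jaw":1},{"xyz":[0,0,0],"twist":[0,0,18],"jaw":1},{"xyz":[0,0,0],"twist":[0,0,24],"jaw":1},{"xyz":[0,0,0],"twist":[0,0,30],"jaw":1},{"xyz":[0,0,0],"twist":[0,0,36],"jaw":1},{"xyz":[0,0,0],"twist":[0,0,42],"jaw":1},{"xyz":[0,0,0],"twist":[0,0,46],"jaw":1},{"xyz":[0,0,0],"twist":[0,0,48],"jaw":1}]'

```text
time_s: 46.53
tool_pos: [0.5815, 0.1488, 0.298]
tool_rot: [-179.8, 0.3, -163.5]
force: [6.8, -3.2, 1.6]
grip_width: 0.0137
grasp_force: 30.0
```

Run:
```python
from h import *
o=env.get_obs();print(o["wrist_torque"],o["force"])
move((.5797,.1490,.132),194)
```

```text
[-0.45755289 -1.2142511   0.08628369] [ 6.78924603 -3.19081683  1.62385359]
xyz [0.17 0.07 0.2 ] twist [-0.2  0.3  2.5] now [0.5815 0.1488 0.298 ] [-179.8    0.3 -163.5] q [-51.  20.  41.  99. -14.  66. 101.]
```

servo_tool --plan '[{"xyz":[0,0,0],"twist":[0,0,1],"jaw":1},{"xyz":[0,0,0],"twist":[0,0,2],"jaw":1},{"xyz":[0,0,0],"twist":[0,0,3],"jaw":1},{"xyz":[0,0,0],"twist":[0,0,4],"jaw":1},{"xyz":[0,0,0],"twist":[0,0,4],"jaw":1}]'

```text
time_s: 46.95
tool_pos: [0.5815, 0.1488, 0.298]
tool_rot: [-179.8, 0.3, -167.2]
force: [6.2, -3.5, 1.7]
grip_width: 0.0137
grasp_force: 30.4
```

Run:
```python
from h import *
o=env.get_obs();print(o["wrist_torque"],o["force"])
move((.5797,.1490,.132),193)
```

```text
[-0.57739792 -1.31566266  0.60216926] [ 6.2287719  -3.54157283  1.72867882]
xyz [0.17 0.06 0.2 ] twist [-0.2  0.3 -0.2] now [0.5815 0.1488 0.298 ] [-179.8    0.3 -167.2] q [-51.  20.  42.  99. -14.  66.  97.]
```

Red is at its stop (torque 0.6 N m). Next is blue, at yaw ≈95.7°.

servo_tool --plan '[{"xyz":[0,0,0],"twist":[0,0,0],"jaw":0.6},{"xyz":[0,0,0],"twist":[0,0,0],"jaw":0.6},{"xyz":[0,0,0],"twist":[0,0,0],"jaw":0.6},{"xyz":[0,0,-3],"twist":[0,0,0],"jaw":0.6},{"xyz":[0,0,-6],"twist":[0,0,0],"jaw":0.6},{"xyz":[0,0,-8],"twist":[0,0,0],"jaw":0.6}]'

```text
time_s: 47.45
tool_pos: [0.5797, 0.1504, 0.3786]
tool_rot: [180.0, 0.0, -167.2]
force: [-0.1, 0.2, 0.1]
grip_width: 0.0342
grasp_force: 0.0
```

servo_tool --plan '[{"xyz":[0.9,-3.5,0],"twist":[0,0,7],"jaw":0.6},{"xyz":[1.8,-7,0],"twist":[0,0,14],"jaw":0.6},{"xyz":[2.7,-10.5,0],"twist":[0,0,21],"jaw":0.6},{"xyz":[3.6,-14,0],"twist":[0,0,28],"jaw":0.6},{"xyz":[4.5,-17.5,0],"twist":[0,0,35],"jaw":0.6},{"xyz":[5.4,-21,0],"twist":[0,0,42],"jaw":0.6},{"xyz":[6.3,-24.5,0],"twist":[0,0,49],"jaw":0.6},{"xyz":[7.2,-27.5,0],"twist":[0,0,56],"jaw":0.6},{"xyz":[7.5,-29,0],"twist":[0,0,63],"jaw":0.6},{"xyz":[7.5,-29.2,0],"twist":[0,0,70],"jaw":0.6}]'

```text
time_s: 48.28
tool_pos: [0.5697, -0.1558, 0.3768]
tool_rot: [-179.9, 0.0, 122.0]
force: [-0.3, 0.4, -0.3]
grip_width: 0.0348
grasp_force: 0.0
```

Run:
```python
from h import *
move((.571,-.152,.21),95.7)
```

```text
xyz [0.25 0.31 0.28] twist [-0.1  0.  26.3] now [ 0.5697 -0.1558  0.3768] [-179.9    0.   122. ] q [-38.  20.  62.  96. -18.  75.  59.]
```

q3 would run out on a bar grip here. I'll grip blue's 46 mm disc instead (as happened on red) from a yaw around 225°, where the arm has room.

servo_tool --plan '[{"xyz":[0,0,0],"twist":[0,0,-7],"jaw":0.3},{"xyz":[0,0,0],"twist":[0,0,-14],"jaw":0.3},{"xyz":[0,0,0],"twist":[0,0,-21],"jaw":0.3},{"xyz":[0,0,0],"twist":[0,0,-28],"jaw":0.3},{"xyz":[0,0,0],"twist":[0,0,-35],"jaw":0.3},{"xyz":[0,0,0],"twist":[0,0,-42],"jaw":0.3},{"xyz":[0,0,0],"twist":[0,0,-49],"jaw":0.3},{"xyz":[0,0,0],"twist":[0,0,-56],"jaw":0.3},{"xyz":[0,0,0],"twist":[0,0,-63],"jaw":0.3},{"xyz":[0,0,0],"twist":[0,0,-70],"jaw":0.3}]'

```text
time_s: 49.12
tool_pos: [0.571, -0.1506, 0.3762]
tool_rot: [179.9, -0.1, -166.9]
force: [-0.1, 0.5, 0.4]
grip_width: 0.0607
grasp_force: 0.0
```

servo_tool --plan '[{"xyz":[0,0,0],"twist":[0,0,-7],"jaw":0.3},{"xyz":[0,0,0],"twist":[0,0,-14],"jaw":0.3},{"xyz":[0,0,0],"twist":[0,0,-21],"jaw":0.3},{"xyz":[0,0,0],"twist":[0,0,-28],"jaw":0.3},{"xyz":[0,0,0],"twist":[0,0,-33],"jaw":0.3},{"xyz":[0,0,0],"twist":[0,0,-33],"jaw":0.3},{"xyz":[0,0,0],"twist":[0,0,-33],"jaw":0.3}]'

```text
time_s: 49.7
tool_pos: [0.5709, -0.1512, 0.3764]
tool_rot: [179.9, 0.1, -134.3]
force: [-0.3, -0.2, -0.9]
grip_width: 0.0608
grasp_force: 0.0
```

Run:
```python
from h import *
knob("blue")
move((.571,-.152,.1255),225)
```

```text
blue centre [ 0.5685 -0.1473] size [16.8 41.8] angle -84.3 white 1396 [ 0.5765 -0.1294] pix [284.76329787 233.21010638] [253 218  56  37 376]
xyz [-0.01 -0.02  8.71] twist [0.1 0.  0.6] now [ 0.5708 -0.1521  0.3766] [ 179.9    0.  -134.4] q [-16.  13.  33.  95.  -7.  74. 154.]
```

q7 is at its limit here, so I'll ease off to 222°. Closing on the misaligned bar will itself turn it clockwise into line with the jaws, and then I finish the turn.

servo_tool --plan '[{"xyz":[0,0,3],"twist":[0,0,3],"jaw":0.25},{"xyz":[0,0,6],"twist":[0,0,3],"jaw":0.25},{"xyz":[0,0,8],"twist":[0,0,3],"jaw":0.25},{"xyz":[0,0,8],"twist":[0,0,3],"jaw":0.25},{"xyz":[0,0,8],"twist":[0,0,3],"jaw":0.4},{"xyz":[0,0,8],"twist":[0,0,3],"jaw":0.5},{"xyz":[0,0,8],"twist":[0,0,3],"jaw":0.6},{"xyz":[0,0,8],"twist":[0,0,3],"jaw":0.7},{"xyz":[0,0,8],"twist":[0,0,3],"jaw":0.8},{"xyz":[0,0,8],"twist":[0,0,3],"jaw":1}]'

```text
time_s: 50.58
tool_pos: [0.5715, -0.1511, 0.2975]
tool_rot: [-180.0, 0.1, -137.2]
force: [-0.8, 0.9, 0.7]
grip_width: 0.0334
grasp_force: 4.0
```

servo_tool --plan '[{"xyz":[0,0,0],"twist":[0,0,0],"jaw":1},{"xyz":[0,0,0],"twist":[0,0,0],"jaw":1},{"xyz":[0,0,0],"twist":[0,0,0],"jaw":1},{"xyz":[0,0,0],"twist":[0,0,0],"jaw":1}]'

```text
time_s: 50.92
tool_pos: [0.5715, -0.1517, 0.297]
tool_rot: [-179.9, 0.0, -137.3]
force: [1.2, -1.4, 0.1]
grip_width: 0.0137
grasp_force: 29.4
```

Run:
```python
from h import *
o=env.get_obs();print(o["wrist_torque"],o["force"])
move((.571,-.152,.132),222)
```

```text
[-0.02413588 -0.04515973  0.04948731] [ 1.21223076 -1.41461433  0.0850268 ]
xyz [0.05 0.01 0.1 ] twist [-0.1  0.   0.7] now [ 0.5715 -0.1517  0.297 ] [-179.9    0.  -137.3] q [-14.  17.  31. 100.  -9.  65. 153.]
```

The jaws aligned the bar (width 13.7 mm). I'll turn the last 30° to the stop.

servo_tool --plan '[{"xyz":[0,0,0],"twist":[0,0,6],"jaw":1},{"xyz":[0,0,0],"twist":[0,0,12],"jaw":1},{"xyz":[0,0,0],"twist":[0,0,18],"jaw":1},{"xyz":[0,0,0],"twist":[0,0,23],"jaw":1},{"xyz":[0,0,0],"twist":[0,0,26],"jaw":1},{"xyz":[0,0,0],"twist":[0,0,28],"jaw":1},{"xyz":[0,0,0],"twist":[0,0,29],"jaw":1},{"xyz":[0,0,0],"twist":[0,0,29],"jaw":1}]'

```text
time_s: 51.58
tool_pos: [0.5715, -0.1517, 0.297]
tool_rot: [-179.9, 0.0, -166.3]
force: [0.7, -1.9, 0.7]
grip_width: 0.014
grasp_force: 29.6
```

Run:
```python
from h import *
o=env.get_obs();print(o["wrist_torque"],o["force"],o["tool_rot"])
```

```text
[-0.29470246 -0.26813061  0.06302783] [ 0.7382086  -1.88069914  0.71880707] [-1.79939547e+02  4.44345199e-02 -1.66262871e+02]
```

servo_tool --plan '[{"xyz":[0,0,0],"twist":[0,0,1],"jaw":1},{"xyz":[0,0,0],"twist":[0,0,2],"jaw":1},{"xyz":[0,0,0],"twist":[0,0,2],"jaw":1}]'

```text
time_s: 51.83
tool_pos: [0.5715, -0.1517, 0.297]
tool_rot: [-179.9, 0.0, -168.2]
force: [1.6, -3.7, 0.1]
grip_width: 0.0142
grasp_force: 29.9
```

Run:
```python
from h import *
o=env.get_obs();print(o["wrist_torque"],o["force"],o["tool_rot"],o["tool_pos"])
```

```text
[-0.57007556 -0.30239825  0.39820014] [ 1.60472978 -3.74474446  0.13692494] [-1.79928717e+02  3.94700960e-02 -1.68249361e+02] [ 0.57149276 -0.15170769  0.29695395]
```

Both knobs are at their stops. I'll release and go over the handle.

servo_tool --plan '[{"xyz":[0,0,0],"twist":[0,0,0],"jaw":0.6},{"xyz":[0,0,0],"twist":[0,0,0],"jaw":0.6},{"xyz":[0,0,0],"twist":[0,0,0],"jaw":0.6},{"xyz":[0,0,-3],"twist":[0,0,0],"jaw":0.6},{"xyz":[0,0,-7],"twist":[0,0,0],"jaw":0.6},{"xyz":[0,0,-11],"twist":[0,0,0],"jaw":0.3},{"xyz":[0,0,-12],"twist":[0,0,0],"jaw":0.3}]'

```text
time_s: 52.42
tool_pos: [0.5722, -0.1519, 0.4233]
tool_rot: [-179.9, 0.5, -168.2]
force: [0.7, -0.1, 0.6]
grip_width: 0.0416
grasp_force: 0.0
```

servo_tool --plan '[{"xyz":[-0.4,4,0],"twist":[0,0,0],"jaw":0.3},{"xyz":[-0.8,8,0],"twist":[0,0,0],"jaw":0.3},{"xyz":[-1.2,12,0],"twist":[0,0,0],"jaw":0.3},{"xyz":[-1.6,16,0],"twist":[0,0,0],"jaw":0.3},{"xyz":[-2,20,0],"twist":[0,0,0],"jaw":0.3},{"xyz":[-2.4,24,0],"twist":[0,0,0],"jaw":0.3},{"xyz":[-2.8,28,0],"twist":[0,0,0],"jaw":0.3},{"xyz":[-3,30,0],"twist":[0,0,0],"jaw":0.3},{"xyz":[-3,30,0],"twist":[0,0,0],"jaw":0.3},{"xyz":[-3,30,0],"twist":[0,0,0],"jaw":0.3}]'

```text
time_s: 53.25
tool_pos: [0.5389, 0.1503, 0.4163]
tool_rot: [-180.0, -0.1, -168.0]
force: [0.6, -0.6, -0.2]
grip_width: 0.0607
grasp_force: 0.0
```

Run:
```python
from h import *
c=cam("wrist");cv2.imwrite("pics/w10.png",cv2.resize(c["img"][:,:,::-1],(800,600),interpolation=cv2.INTER_CUBIC))
np.savez("w10.npz",**c)
for p in((.54,.3,.034),(.433,.25,.015),(.5406,.001,.067),(.58,.15,.138),(.6104,0,.113)):print(proj(c,p)/.7)
move((.52,.29,.25),205)
```

```text
[568.73522955 309.66272443]
[539.60834666 170.65165525]
[202.3433875  242.83268076]
[381.90168514 369.62546427]
[167.76042891 348.49290602]
xyz [-1.01 14.26  0.24] twist [ -0.   -0.1 -13.2] now [0.5393 0.1483 0.4165] [-180.    -0.  -168.2] q [-40.   7.  24.  96.  -3.  78.  86.]
```

View pics/w10.png

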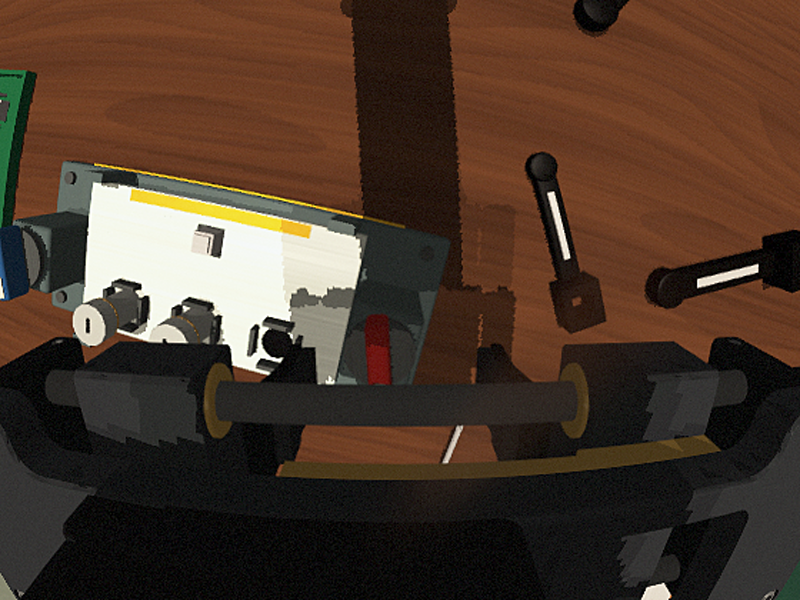

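The view shows the carriage down with the spindle proud at (203,242). Handle bore is at (575,300), tip at (542,167), and the white strip lies on the lever.

Run:
```python
from h import *
c=dict(np.load("w10.npz"));c["fish"]=True
Z=lambda a,z:np.round(atz(c,a[0]*.7,a[1]*.7,z),4)[:2]
b=Z((575,300),.034);t=Z((542,167),.017);print(b,t,b-t,np.linalg.norm(b-t),np.degrees(np.arctan2(*(b-t)[::-1])),"sp",Z((203,241.5),.067))
y=np.degrees(np.arctan2(*(b-t)[::-1]))+180
move((*b,.20),y);print(y)
```

```text
[0.5307 0.3031] [0.4296 0.2507] [0.1011 0.0524] 0.11387260425580857 27.397649220810383 sp [0.5395 0.0014]
xyz [-2.32 15.33  5.24] twist [ -0.   -0.1 -15.6] now [0.5393 0.1483 0.4165] [-180.    -0.  -168.2] q [-40.   7.  24.  96.  -3.  78.  86.]
207.3976492208104
```

servo_tool --plan '[{"xyz":[-0.5,4,0],"twist":[0,0,-5],"jaw":0.3},{"xyz":[-1,8,0],"twist":[0,0,-10],"jaw":0.3},{"xyz":[-1.6,12,1],"twist":[0,0,-15.6],"jaw":0.3},{"xyz":[-2.3,15.2,3],"twist":[0,0,-15.6],"jaw":0.3},{"xyz":[-2.3,15.3,4],"twist":[0,0,-15.6],"jaw":0.3},{"xyz":[-2.3,15.3,4],"twist":[0,0,-15.6],"jaw":0.3},{"xyz":[-2.3,15.3,4],"twist":[0,0,-15.6],"jaw":0.3},{"xyz":[-2.3,15.3,4],"twist":[0,0,-15.6],"jaw":0.3}]'

```text
time_s: 53.97
tool_pos: [0.5322, 0.3001, 0.3777]
tool_rot: [-179.9, 0.1, -152.9]
force: [0.1, -0.3, 0.1]
grip_width: 0.0611
grasp_force: 0.0
```

Run:
```python
from h import *
c=cam("wrist");np.savez("w11.npz",**c)
p=proj(c,(.5307,.3031,.034)).astype(int);t=proj(c,(.4296,.2507,.017));print(p,t)
x0,y0=p[0]-60,p[1]-110
g=c["img"][max(y0,0):p[1]+40,x0:x0+120];print(x0,max(y0,0),g.shape)
g=np.clip(g.astype(float)*2.2,0,255).astype(np.uint8)
cv2.imwrite("pics/hub.png",cv2.resize(g,None,fx=4,fy=4,interpolation=cv2.INTER_CUBIC)[:,:,::-1])
move((.5307,.3031,.02),207.4)
```

```text
[281 196] [280.74073071  85.1090157 ]
221 86 (150, 120, 3)
xyz [ 0.03  0.33 19.41] twist [-0.   0.1 -0.3] now [0.5321 0.3003 0.3781] [-1.800e+02  1.000e-01 -1.529e+02] q [-47.  15.  18.  92.  -5.  74.  89.]
```

View pics/hub.png

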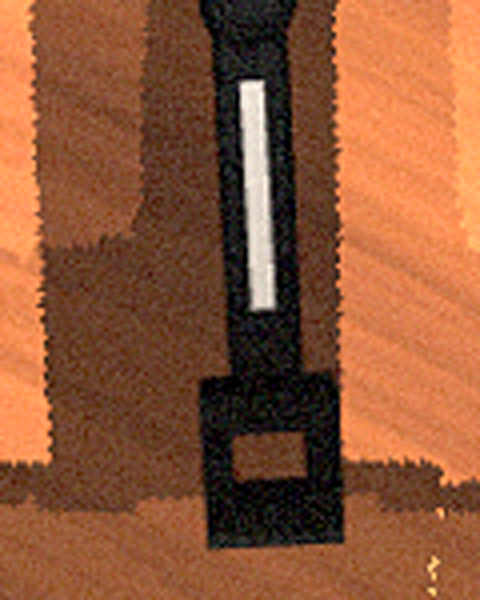

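The crop shows the through bore with its top-face centre at about (271,470), which is pixel (288.8,203.5). The white strip runs (252,82)-(263,310).

Run:
```python
from h import *
c=dict(np.load("w11.npz"));c["fish"]=True
Z=lambda a,z:atz(c,221+a[0]/4,86+a[1]/4,z)[:2]
A=Z((252,82),.015);B=Z((263,310),.015);b=Z((271,470),.034);d=B-A;a=np.degrees(np.arctan2(d[1],d[0]))
e1=Z((208,548),.034);e2=Z((343,541),.034)
print(b,a,"edge",np.degrees(np.arctan2(*(e2-e1)[::-1])),np.linalg.norm(e2-e1),"to centre",np.linalg.norm((e1+e2)/2-b),"strip->bore line offset",np.cross(d/np.linalg.norm(d),b-A))
move((*b,.021),a+180);move((*b,.1),a+180);move((*b,.021),205.5)
```

```text
[0.53392664 0.31331627] 30.007098506606745 edge 120.18986530069168 0.03509733350982627 to centre 0.01990966598069582 strip->bore line offset -0.00021642725528415313
xyz [-0.72  1.09 19.31] twist [-0.   0.1 -2.9] now [0.5321 0.3003 0.3781] [-1.800e+02  1.000e-01 -1.529e+02] q [-47.  15.  18.  92.  -5.  74.  89.]
xyz [-0.73  1.09 11.41] twist [-0.   0.1 -2.9] now [0.5321 0.3003 0.3781] [-1.800e+02  1.000e-01 -1.529e+02] q [-47.  15.  18.  92.  -5.  74.  89.]
xyz [-0.72  1.09 19.31] twist [-0.   0.1  1.6] now [0.5321 0.3003 0.3781] [-1.800e+02  1.000e-01 -1.529e+02] q [-47.  15.  18.  92.  -5.  74.  89.]<stdin>:6: DeprecationWarning: Arrays of 2-dimensional vectors are deprecated. Use arrays of 3-dimensional vectors instead. (deprecated in NumPy 2.0)
```

servo_tool --plan '[{"xyz":[-0.7,1.1,2],"twist":[0,0,-2.9],"jaw":0.25},{"xyz":[-0.7,1.1,6],"twist":[0,0,-2.9],"jaw":0.25},{"xyz":[-0.7,1.1,10],"twist":[0,0,-2.9],"jaw":0.25},{"xyz":[-0.7,1.1,14],"twist":[0,0,-2.9],"jaw":0.25},{"xyz":[-0.7,1.1,16.5],"twist":[0,0,-2.9],"jaw":0.25},{"xyz":[-0.7,1.1,18],"twist":[0,0,-2.9],"jaw":0.25},{"xyz":[-0.7,1.1,19],"twist":[0,0,-2.9],"jaw":0.25},{"xyz":[-0.7,1.1,19],"twist":[0,0,-2.9],"jaw":0.25},{"xyz":[-0.7,1.1,19],"twist":[0,0,-2.9],"jaw":0.25}]'

```text
time_s: 54.77
tool_pos: [0.5329, 0.3154, 0.188]
tool_rot: [-180.0, 0.1, -149.8]
force: [-0.1, 0.1, -0.5]
grip_width: 0.0653
grasp_force: 0.0
```

servo_tool --plan '[{"xyz":[0,0,0],"twist":[0,0,0],"jaw":0.5},{"xyz":[0,0,0],"twist":[0,0,0],"jaw":0.7},{"xyz":[0,0,0],"twist":[0,0,0],"jaw":1},{"xyz":[0,0,0],"twist":[0,0,0],"jaw":1},{"xyz":[0,0,0],"twist":[0,0,0],"jaw":1},{"xyz":[0,0,0],"twist":[0,0,0],"jaw":1},{"xyz":[0,0,0],"twist":[0,0,0],"jaw":1},{"xyz":[0,0,0],"twist":[0,0,0],"jaw":1}]' --newtons 30

```text
time_s: 55.43
tool_pos: [0.5324, 0.3158, 0.1874]
tool_rot: [-180.0, 0.1, -149.8]
force: [0.6, -0.6, 2.8]
grip_width: 0.0362
grasp_force: 30.2
```

Run:
```python
from h import *
move((.5339,.3133,.023),210)
o=env.get_obs();print(o["force"],o["grip_width"])
```

```text
xyz [-0.   -0.29  0.04] twist [-0.   0.1  0.2] now [0.5324 0.3158 0.1874] [-1.800e+02  1.000e-01 -1.498e+02] q [-46.  26.  15. 101.  -8.  54.  93.]
[ 0.56386346 -0.58515098  2.84142167] 0.036241479190647685
```

Hub gripped (36.2 mm wide). I'll lift and carry it to above the spindle.

servo_tool --plan '[{"xyz":[0,0,-2],"twist":[0,0,0],"jaw":1},{"xyz":[0,0,-5],"twist":[0,0,0],"jaw":1},{"xyz":[0,0,-9],"twist":[0,0,0],"jaw":1},{"xyz":[0,0,-13],"twist":[0,0,0],"jaw":1},{"xyz":[0,0,-16],"twist":[0,0,0],"jaw":1},{"xyz":[0,0,-16],"twist":[0,0,0],"jaw":1}]'

```text
time_s: 55.93
tool_pos: [0.5335, 0.317, 0.3542]
tool_rot: [179.9, 0.7, -149.7]
force: [0.8, 0.5, -0.3]
grip_width: 0.0359
grasp_force: 30.2
```

servo_tool --plan '[{"xyz":[1.7,-3,0],"twist":[0,0,4],"jaw":1},{"xyz":[3.4,-6.2,0],"twist":[0,0,8],"jaw":1},{"xyz":[5.2,-9.5,0],"twist":[0,0,12],"jaw":1},{"xyz":[7,-12.8,0],"twist":[0,0,16],"jaw":1},{"xyz":[8.8,-16,0],"twist":[0,0,20],"jaw":1},{"xyz":[10.6,-19.3,0],"twist":[0,0,24],"jaw":1},{"xyz":[12.4,-22.6,0],"twist":[0,0,28],"jaw":1},{"xyz":[14.2,-25.8,0],"twist":[0,0,32],"jaw":1},{"xyz":[15.1,-27.6,0],"twist":[0,0,32],"jaw":1},{"xyz":[15.1,-27.6,0],"twist":[0,0,32],"jaw":1}]'

```text
time_s: 56.77
tool_pos: [0.54, -0.0048, 0.346]
tool_rot: [-179.9, -0.1, 177.8]
force: [-0.2, -0.6, -1.6]
grip_width: 0.0355
grasp_force: 30.2
```

servo_tool --plan '[{"xyz":[0,0,3],"twist":[0,0,0],"jaw":1},{"xyz":[0,0,6],"twist":[0,0,0],"jaw":1},{"xyz":[0,0,7.5],"twist":[0,0,0],"jaw":1},{"xyz":[0,0,7.5],"twist":[0,0,0],"jaw":1},{"xyz":[0,0,7.5],"twist":[0,0,0],"jaw":1},{"xyz":[0,0,7.5],"twist":[0,0,0],"jaw":1}]'

```text
time_s: 57.27
tool_pos: [0.5411, 0.002, 0.2725]
tool_rot: [180.0, 0.1, 178.3]
force: [-0.1, 0.2, -1.4]
grip_width: 0.0358
grasp_force: 30.2
```

Run:
```python
from h import *
move((.5405,.001,.072),178)
c=cam("wrist");np.savez("w12.npz",**c)
o=env.get_obs();print(o["force"],o["wrist_torque"],o["grip_width"])
s=cam("side");d=cam("scene");np.savez("s12.npz",**s)
# lever white strip as seen by the wrist: direction and offset in world at z of lever top
g=c["img"];m=(g.min(2)>110).astype(np.uint8)
n,l,st,ce=cv2.connectedComponentsWithStats(m)
zt=env.get_obs()["tool_pos"][2]-.164-.023+.015
for i in range(1,n):
    if st[i,4]>150:
        v,u=np.nonzero(l==i);P=np.array([atz(c,a,b,zt)[:2] for a,b in zip(u,v)])
        w=np.linalg.svd(P-P.mean(0),full_matrices=False);print(st[i],P.mean(0).round(4),np.degrees(np.arctan2(w[2][0,1],w[2][0,0])).round(1),(w[1]/len(P)**.5*3.46).round(4))
```

```text
xyz [ 0.06 -0.11  3.65] twist [0.  0.1 0.3] now [0.5411 0.002  0.2725] [1.800e+02 1.000e-01 1.783e+02] q [-31.  12.  31. 109.  -7.  61.  91.]
[-1.15294686 -0.19357484 -2.26840267] [ 0.05090667 -0.02755918  0.003925  ] 0.03551909817358518
[ 267   63   16  127 1714] [0.4711 0.0026] -0.7 [0.0587 0.0062]
[  297   160   198   109 11925] [0.5156 0.0701] -84.2 [0.0976 0.0416]
[   54   169   203   100 11395] [ 0.5084 -0.0596] -93.2 [0.11   0.0394]
[ 58 263  41  39 835] [ 0.5494 -0.1181] 83.4 [0.0254 0.0211]
[260 264  36   6 159] [0.5404 0.0022] -90.7 [0.018  0.0026]
[194 271  38  26 843] [ 0.5495 -0.0334] 113.6 [0.0195 0.0141]
[465 271  32  17 296] [0.5572 0.1231] 90.5 [0.0228 0.008 ]
[466 286  21  36 163] [0.5707 0.1225] -12.7 [0.0241 0.0073]
[ 500  297   60  123 3236] [0.6697 0.23  ] 19.2 [0.1374 0.0545]
[   0  305   60  115 3270] [ 0.6409 -0.2184] -41.6 [0.1429 0.0469]
[257 320  39   5 178] [5.745e-01 3.000e-04] 89.1 [0.0203 0.0032]
```

servo_tool --plan '[{"xyz":[0,-0.1,0.6],"twist":[0,0,0],"jaw":1},{"xyz":[0,-0.1,1.2],"twist":[0,0,0],"jaw":1},{"xyz":[0,-0.1,1.6],"twist":[0,0,0],"jaw":1},{"xyz":[0,-0.1,1.8],"twist":[0,0,0],"jaw":1},{"xyz":[0,-0.1,2.0],"twist":[0,0,0],"jaw":1},{"xyz":[0,-0.1,2.1],"twist":[0,0,0],"jaw":1},{"xyz":[0,-0.1,2.1],"twist":[0,0,0],"jaw":1}]'

```text
time_s: 58.0
tool_pos: [0.5406, 0.0005, 0.2505]
tool_rot: [-180.0, -0.0, 178.3]
force: [0.3, -1.0, -1.1]
grip_width: 0.036
grasp_force: 30.2
```

servo_tool --plan '[{"xyz":[0,0,0.1],"twist":[0,0,0],"jaw":1},{"xyz":[0,0,0.2],"twist":[0,0,0],"jaw":1},{"xyz":[0,0,0.3],"twist":[0,0,0],"jaw":1},{"xyz":[0,0,0.4],"twist":[0,0,0],"jaw":1},{"xyz":[0,0,0.4],"twist":[0,0,0],"jaw":1}]'

```text
time_s: 58.42
tool_pos: [0.5406, 0.0005, 0.2466]
tool_rot: [-180.0, -0.0, 178.3]
force: [-0.3, -0.7, -2.0]
grip_width: 0.0359
grasp_force: 30.2
```

Run:
```python
from h import *
move((.5405,.001,.072),178)
o=env.get_obs();print(o["force"],o["wrist_torque"],o["grip_width"])
```

```text
xyz [0.01 0.05 1.06] twist [-0.  -0.   0.3] now [5.406e-01 5.000e-04 2.466e-01] [-180.    -0.   178.3] q [-30.  14.  31. 110.  -8.  58.  93.]
[-0.32278434 -0.65416004 -1.96920835] [-0.06371964  0.01755275  0.05860438] 0.03589655490970903
```

It's past the spindle's shoulder with no contact force. Pushing it fully down.

servo_tool --plan '[{"xyz":[0,0,0.25],"twist":[0,0,0],"jaw":1},{"xyz":[0,0,0.5],"twist":[0,0,0],"jaw":1},{"xyz":[0,0,0.75],"twist":[0,0,0],"jaw":1},{"xyz":[0,0,0.95],"twist":[0,0,0],"jaw":1},{"xyz":[0,0,1.05],"twist":[0,0,0],"jaw":1},{"xyz":[0,0,1.15],"twist":[0,0,0],"jaw":1},{"xyz":[0,0,1.15],"twist":[0,0,0],"jaw":1}]'

```text
time_s: 59.0
tool_pos: [0.5406, 0.0004, 0.2362]
tool_rot: [180.0, -0.1, 178.3]
force: [-4.5, -0.4, 7.4]
grip_width: 0.0357
grasp_force: 30.2
```

Run:
```python
from h import *
move((.5405,.001,.072),178)
o=env.get_obs();print(o["force"],o["wrist_torque"],o["grip_width"])
```

```text
xyz [0.01 0.06 0.02] twist [ 0.  -0.1  0.3] now [5.406e-01 4.000e-04 2.362e-01] [ 1.800e+02 -1.000e-01  1.783e+02] q [-30.  15.  31. 110.  -9.  57.  93.]
[-4.4687991  -0.44595641  7.4213614 ] [-0.18870667  0.86972598 -0.02647824] 0.03567844999832397
```

Seated: the underside is at z≈0.049 with 7 N of contact. I'll release and retreat.

servo_tool --plan '[{"xyz":[0,0,0],"twist":[0,0,0],"jaw":0.4},{"xyz":[0,0,0],"twist":[0,0,0],"jaw":0.4},{"xyz":[0,0,0],"twist":[0,0,0],"jaw":0.4},{"xyz":[0,0,0],"twist":[0,0,0],"jaw":0.4},{"xyz":[0,0,-2],"twist":[0,0,0],"jaw":0.4},{"xyz":[0,0,-5],"twist":[0,0,0],"jaw":0.4},{"xyz":[0,0,-9],"twist":[0,0,0],"jaw":0.4},{"xyz":[0,0,-13],"twist":[0,0,0],"jaw":0.4},{"xyz":[0,0,-16],"twist":[0,0,0],"jaw":0.4},{"xyz":[0,0,-18],"twist":[0,0,0],"jaw":0.4}]'

```text
time_s: 59.83
tool_pos: [0.5411, 0.0003, 0.4191]
tool_rot: [179.9, 0.3, 178.3]
force: [0.8, 0.4, 0.5]
grip_width: 0.0521
grasp_force: 0.0
```

Run:
```python
from h import *
c=cam("wrist");cv2.imwrite("pics/end.png",cv2.resize(c["img"][:,:,::-1],(800,600),interpolation=cv2.INTER_CUBIC))
print(env.get_obs()["force"])
for p in((.5405,.001,.083),(.42,.005,.064),(.608,-.071,.113),(.6104,0,.113)):print(proj(c,p)/.7)
```

```text
[1.89312024 0.2964833  3.10642514]
[396.72152546 279.51547919]
[397.1908295  108.16691423]
[295.19493456 388.41014718]
[398.43570004 390.04641579]
```

View pics/end.png

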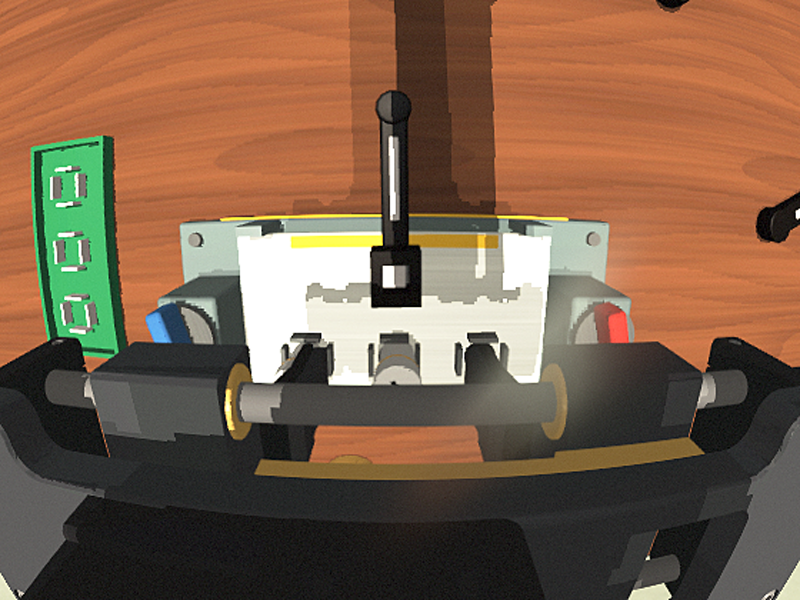

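The final view shows the spindle in the handle's bore at (396,277), lever straight over the front stripe with its tip at (393,107), and the carriage level. I'll hand it in.

servo_tool --plan '[{"xyz":[0,0,0],"twist":[0,0,0],"jaw":0.4},{"xyz":[0,0,0],"twist":[0,0,0],"jaw":0.4},{"xyz":[0,0,0],"twist":[0,0,0],"jaw":0.4},{"xyz":[0,0,0],"twist":[0,0,0],"jaw":0.4}]'

```text
time_s: 60.22
tool_pos: [0.5402, 0.0006, 0.4136]
tool_rot: [-180.0, -0.2, 178.3]
force: [-0.6, 0.9, -0.2]
grip_width: 0.0524
grasp_force: 0.0
```

```bash
python3 -c "
from cell import env
print(env.sign_off())"
```

```text
the job is handed in; nothing more can be done
None
```

The job is handed in at 60 s, with no verdict returned: both lock cylinders stand in nests, both knobs were turned to their stops, and the handle is seated on the spindle with its lever straight out over the front; I never moved the arm to the collar, rod end or screwdriver.

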